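# Prove the breaker, then tip the cheese portions into the feeder's bin

## Task

First prove the breaker box of the portion feeder: press its test button so that the lever drops, then lift the lever back fully up. Then lay every cheese portion from the counter flat on the feeder's tipping tray, and only when all lie on it lift the tray by its handle so that all of them slide off into the steel bin, and lower the tray back down onto its rests. Leave the roll of tape, the tin and the pot of picks where they stand.

Things in the scene. Friction and masses are not known exactly. Their poses are not given: they have to be found in the camera images.
- breaker: grey breaker box standing on the counter, 118 x 198 mm, 94 mm high; origin on the counter exactly below the lever's hinge axis, midway between lever and button; x to the box's back, y to its left, z up. Front face 45 mm in front of the origin. Lever 52 mm to the left of the origin, button 52 mm to the right. The lever's hinge axis runs along y, 112 mm above the counter.
- test_top (a point): centre of the top of the black round test button, 29 mm across, on a small raised turret (turret top 126 mm above the counter) of the breaker box; the button's top is 139 mm above the counter, 24 mm in front of the box's origin.
- test (a joint): travel of the test button in m: 0 out, 0.010 fully pressed (down). Its spring takes about 5 N when fully down. The lever is released at about 6 mm and then drops by its own weight.
- lever_bar (a point): centre of the dark steel cross bar at the end of the breaker box's lever: bar 44 mm long along the box's y, 16 mm thick, on a 12 mm stem, 80 mm from the hinge axis. Up, it is 190 mm above the counter and 16 mm behind the hinge axis; dropped, it is 98 mm above the counter and 79 mm in front of the hinge axis.
- lever (a joint): lever angle in rad: 0 fully up (leaning 0.2 rad back past upright), 1.95 dropped (pointing to the front, a little below level). It swings freely: above about 0.2 it falls down, below that it falls back to 0. It weighs 0.1 kg. The bar is 80 mm x sin(angle - 0.2) in front of the hinge axis and 80 mm x cos(angle - 0.2) above it.
- feeder: portion feeder standing on the counter: tipping tray on a white body at its +y side, open steel bin at its -y side. Origin on the counter below the middle of the tray's hinge axis, which runs along the feeder's x axis 98 mm above the counter; z up. Behind the counter hangs a display bridge: its front panel, 0.68 m ahead of the robot base, spans heights 0.25 to 0.44 m; keep wrist and gripper clear of it.
- tray_floor (a point): centre of the upper face of the aluminium tray's floor, 104 mm above the counter when down, 130 mm from the hinge axis. Floor free over 182 mm along the point's x and 256 mm along its y; 20 mm lips at both x ends, a 26 mm wall at +y, no lip at -y, where the pieces slide off into the bin. The axes tip with the tray.
- tray (a joint): angle of the tipping tray in rad: 0 down on its rests, up to 1.0 tipped; the handle end (+y) rises. The tray swings freely and falls back by its own weight (0.45 kg). Portions begin to slide between about 0.45 and 0.65; 0.8 clears the tray.
- tray_bar (a point): centre of the tray's handle: a dark steel round bar 44 mm long (along the point's x axis, parallel to the hinge), 16 mm thick, on a stem at the middle of the tray's +y end; 116 mm above the counter when down, 295 mm from the hinge axis across and 18 mm higher than it, 35 mm out from the tray's end wall.
- bin_floor (a point): centre of the inner floor of the open steel bin, 5 mm above the counter, axes of the feeder: inside 196 mm along x and 201 mm along y; side walls 90 mm, far wall 145 mm above the counter.
- portion_a: film-wrapped cheese portion, a flat wedge 58 x 111 x 44 mm, 0.2 kg; origin at the centre of its underside, z up; its point is at +y (55 mm from the origin), its blunt end, 57 mm wide, at -y; each side makes 15 degrees with y. Best gripped across the sides 15 mm from the origin towards the blunt end, at its centre of mass, where it is about 38 mm wide. May be absent.
- portion_b: film-wrapped cheese portion, a flat wedge 65 x 106 x 42 mm, 0.2 kg; origin at the centre of its underside, z up; its point is at +y (52 mm from the origin), its blunt end, 64 mm wide, at -y; each side makes 18 degrees with y. Best gripped across the sides 15 mm from the origin towards the blunt end, at its centre of mass, where it is about 41 mm wide. May be absent.
- portion_c: film-wrapped cheese portion, a flat wedge 65 x 106 x 42 mm, 0.2 kg; origin at the centre of its underside, z up; its point is at +y (52 mm from the origin), its blunt end, 64 mm wide, at -y; each side makes 18 degrees with y. Best gripped across the sides 15 mm from the origin towards the blunt end, at its centre of mass, where it is about 41 mm wide. May be absent.
- portion_d: film-wrapped cheese portion, a flat wedge 58 x 111 x 44 mm, 0.2 kg; origin at the centre of its underside, z up; its point is at +y (55 mm from the origin), its blunt end, 57 mm wide, at -y; each side makes 15 degrees with y. Best gripped across the sides 15 mm from the origin towards the blunt end, at its centre of mass, where it is about 38 mm wide. May be absent.
- tape: roll of tan tape lying flat, 62 x 62 x 19 mm, origin at the centre of its underside; leave it alone
- tin: flat oblong tin, 63 x 105 x 24 mm, lying, origin at the centre of its underside, long side along its y; leave it alone
- pot: small round pot of tasting picks, 48 mm across, 79 mm high, origin at the centre of its underside; leave it alone

How it is judged:
By the outcome, as a careful person would: the job done as asked, in the order asked, and still so for the second after the job is handed in, with the robot touching nothing.
Of portion_a, portion_b, portion_c, portion_d only 3 to 4 are there at a start; the rules pass over those that are not, and their reading is None.
At some moment in a run one of portion_a, portion_b, portion_c, portion_d may be knocked a few centimetres aside while the robot is not near it.
Once in a run the grip may slacken for a moment while it holds something.
It also fails if it takes over 210 s, if anything falls off the work surface, if the arm or the gripper's body presses on something with over 40 N, if the wrist force passes 120 N, or if a joint passes its speed limit or range.

## Robot

A 6-joint arm with a two-finger parallel gripper is mounted at the origin on a cart in front of the work surface, level with it; the furniture and walls round the work are solid. World frame = base frame: x ahead of the robot, y to its left, z up, the work surface at z = 0. Lengths are in m, angles in rad, forces in N, time in s.
With the tool pointing down it reaches from about 0.25 to 0.8 m from the base axis. Payload 8.5 kg.
Tool frame: the origin (TCP) lies at the very end of the fingers, on their centre line; the grasp point (between the pads) lies 19 mm behind it (manip.grip_depth is the distance from the TCP to the grasp point, in m); z points along the fingers, y is the direction in which the jaws open and shut (so a half turn about z gives the same grasp; the last joint's range is limited). The gripper opens to 85 mm and grips with 20 to 120 N. Pads are 22 mm wide; open, the fingers measure 114 mm over their backs; the gripper's body (76 mm by 85 mm) begins 54 mm behind the grasp point. The pads swing forward as they close: fully open they stand 13 mm farther back than shut.
Start: joints at [0, 0.238, -0.013, 1.319, 0, 1.571], TCP at [0.525, -0, 0.207] pointing down, gripper open.
Joint ranges: [-2.66, 2.66], [-1.03, 1.9], [-1.14, 1.46], [-1.82, 2.27], [-1.45, 1.34], [-3.14, 3.14]. Speed limits (rad/s): [2.22, 2.22, 2.79, 3.14, 3.14, 3.14].

## Interface

Orientations are given as [roll, pitch, yaw] about the fixed x, y, z axes, in that order (R = Rz(yaw) Ry(pitch) Rx(roll)).
In Python, from cell import manip gives the robot as it stands.
- The arm moves only by the shell command python3 -m handwheel 'ROWS' [OPENING]. ROWS is text: rows parted by semicolons, each of 6 numbers parted by spaces: the shift along the tool's x, y, z in units of 40 mm (1.0 is 40 mm), then the turn, a rotation vector about the tool's x, y, z in units of 6 degrees (1.0 is 6 degrees). In form: x y z rx ry rz; .... A call has 1 to 8 rows; each row shifts and turns the pose as measured when the row begins, along the tool's axes as they then stand; what a row does not reach is not made up. A row lasts 1/10 s, in which the tool goes at most 50 mm and 8.59 degrees, less where a joint would pass 70% of its speed; a pose out of reach is approached as far as the arm can. A call is refused whole if a number of a shift passes 1 or a number of a turn 1, either way. A call with a gripper value outside its range is refused whole. OPENING is the finger opening in mm, from 0 to 85.4, set as the call begins (- or left out, the last holds). The fingers move at their own pace and stop on an object; the grip force is fixed at half the most. Time passes only in rows, so rows that do not move let the fingers close. It gives the time, the measured TCP pose, the force and the opening at its end, in the units of the state.
- manip.state(): the state, without advancing time (a new reading comes with each control period).
- manip.get_image(name): name is "scene" or "side" or "wrist"; returns a dict with "pixels" (384x512x3 uint8, red, green, blue), "range_z" (384x512 float32, m along the optical axis (not along the pixel's ray), 0 where there is no reading), "intrinsics" (3x3 intrinsics, pixels), "eye" and "rotation" of the camera in the world. Camera axes: x right, y up, looking along -z (the intrinsics and any distortion apply to the point x, -y, -z); pixel columns grow to the right and rows downward; lengths in m; the calibration is good to about 2 mm. A picture is of the moment at which its call begins.
- manip.sign_off(): hands the job in, once; it reports no verdict.
Trained networks look in the newest picture that a camera, given by its name, has taken for a name from the list of things; names that differ only in an ending like _2 or _b are one class to them, and where a whole thing is asked for, a point or a joint stands for the part that bears it (a point fixed in the world has none). Each returns a list of dicts, best first, with "score" (0 to 1); they miss things now and then, are a little off and sometimes report something else, mostly with a low value. They report only what shows in the picture. A call takes as long as a camera call.
- manip.recognise(camera, name): "centre" ([x, y, z] in m, in the coordinates of the camera as it stood for that picture, good to about 4 mm: the middle of the surface that is visible of it).
- manip.mark_of(camera, name): "centre" ([x, y, z] in m, in the coordinates of the camera as it stood for that picture, good to about 4 mm: a listed point, or the origin of a listed thing).
The state is a dict: "t": time; "q": joint angles; "joint_velocities": joint speeds; "joint_efforts": joint torques, N m; "tcp_pos": TCP position; "tool_rot": TCP orientation; "ft_force": force on the tool from outside, world axes, zero at the start; "torque": the same for the moment, N m; "gripper_width": finger opening in m.
Only numpy, scipy, OpenCV 4.12 (cv2) and the standard library are available. Lean on these libraries where they do the work, as an engineer would, in place of code of your own. Each camera call takes 0.05 s, during which the arm holds its last target. There are 200 camera calls.

## Working session

There is one attempt and no reset: what is moved stays moved. The work goes in short steps, Python scripts to look and compute and a shell command to move; the robot and the scene stay as the last step left them, time stands still between calls to the robot, and variables do not carry over. Pictures are saved under pics/ and viewed, about 12 in all and at most 16, crops included, and the job is handed in when it is done.

```bash
ls; mkdir -p pics
cat > h.py <<'E'
import numpy as np, cv2
from cell import manip
from scipy.spatial.transform import Rotation as R
def shot(cam,fn=None,scale=1):
    im=manip.get_image(cam)
    if fn: cv2.imwrite('pics/'+fn,cv2.resize(im['pixels'][:,:,::-1],None,fx=scale,fy=scale))
    return im
def rot(im):
    r=np.array(im['rotation']); 
    return r if r.shape==(3,3) else R.from_euler('xyz',r).as_matrix()
def w(im,c): return rot(im)@np.array(c)+np.array(im['eye'])
def cloud(im):
    K=np.array(im['intrinsics']);z=im['range_z'];v,u=np.mgrid[:z.shape[0],:z.shape[1]]
    P=np.stack([(u-K[0,2])/K[0,0]*z,-(v-K[1,2])/K[1,1]*z,-z],-1)
    Q=P@rot(im).T+np.array(im['eye']); Q[z<=0]=np.nan
    return Q
def pix(im,p):
    c=rot(im).T@(np.array(p)-np.array(im['eye']));K=np.array(im['intrinsics'])
    return [K[0,0]*c[0]/-c[2]+K[0,2],K[1,1]*-c[1]/-c[2]+K[1,2]]
def go(p,rpy=None):
    "print remaining shift in tool axes/units to TCP p"
    s=manip.state();Rt=R.from_euler('xyz',s['tool_rot']) if np.size(s['tool_rot'])==3 else R.from_matrix(s['tool_rot'])
    d=Rt.inv().apply(np.array(p)-s['tcp_pos'])/.04
    r=np.zeros(3)
    if rpy is not None: r=np.rad2deg((Rt.inv()*R.from_euler('xyz',rpy)).as_rotvec())/6
    print('shift',d.round(2),'turn',r.round(2))
E
cat > a.py <<'E'
from h import *
s=manip.state(); print({k:np.round(v,3).tolist() for k,v in s.items()})
for cam in ('scene','side'):
    im=shot(cam,cam+'0.png',1.5); print(cam,np.round(im['eye'],3),np.shape(im['rotation']))
    for n in ['breaker','test_top','lever_bar','feeder','tray_floor','tray_bar','bin_floor','portion_a','portion_b','tape','tin','pot']:
        print(n,[(round(float(r['score']),2),w(im,r['centre']).round(3).tolist()) for r in manip.mark_of(cam,n)[:5]])
E
python3 a.py
```

```text
pics
{'t': 0.0, 'q': [-0.0, 0.239, -0.014, 1.319, -0.0, 1.571], 'joint_velocities': [-0.001, -0.0, -0.0, 0.001, -0.001, 0.0], 'joint_efforts': [0.001, -53.879, 34.644, 0.018, 0.0, 0.0], 'tcp_pos': [0.525, -0.0, 0.206], 'tool_rot': [-3.14, 0.0, 1.571], 'ft_force': [0.104, -0.096, 0.045], 'torque': [0.002, 0.021, -0.022], 'gripper_width': 0.085}
scene [0.142 1.461 1.032] (3,)
breaker [(0.84, [0.502, 0.354, -0.003]), (0.31, [0.635, 0.122, -0.005])]
test_top [(0.54, [0.485, 0.296, 0.141])]
lever_bar [(0.62, [0.517, 0.404, 0.191])]
feeder [(0.57, [0.498, -0.444, -0.006])]
tray_floor [(0.95, [0.494, -0.312, 0.104])]
tray_bar [(0.6, [0.511, -0.144, 0.116]), (0.39, [0.437, 0.132, -0.002])]
bin_floor [(0.57, [0.494, -0.544, 0.005])]
portion_a [(0.63, [0.437, 0.132, -0.001]), (0.53, [0.538, 0.146, 0.004]), (0.48, [0.424, -0.007, 0.003])]
portion_b [(0.63, [0.437, 0.132, -0.001]), (0.53, [0.538, 0.146, 0.004]), (0.48, [0.424, -0.007, 0.003])]
tape [(0.7, [0.635, 0.122, -0.002]), (0.64, [0.508, -0.142, 0.118])]
tin [(0.54, [0.638, -0.057, -0.002])]
pot [(0.63, [0.638, 0.217, 0.002])]
side [0.013 1.001 0.939] (3,)
breaker [(0.97, [0.507, 0.356, -0.001])]
test_top [(0.56, [0.486, 0.298, 0.139])]
lever_bar [(0.45, [0.514, 0.409, 0.19]), (0.19, [0.637, 0.12, 0.004])]
feeder [(0.76, [0.498, -0.442, -0.002])]
tray_floor [(0.96, [0.505, -0.311, 0.106]), (0.6, [0.494, -0.548, 0.0])]
tray_bar []
bin_floor [(0.61, [0.635, 0.123, 0.003])]
portion_a [(0.86, [0.44, 0.131, 0.001]), (0.75, [0.426, -0.004, 0.0]), (0.57, [0.532, 0.144, -0.001])]
portion_b [(0.86, [0.44, 0.131, 0.001]), (0.75, [0.426, -0.004, 0.0]), (0.57, [0.532, 0.144, -0.001])]
tape [(0.44, [0.635, 0.122, 0.005])]
tin [(0.77, [0.637, -0.054, -0.002])]
pot [(0.59, [0.639, 0.216, -0.002])]
```

View pics/side0.png

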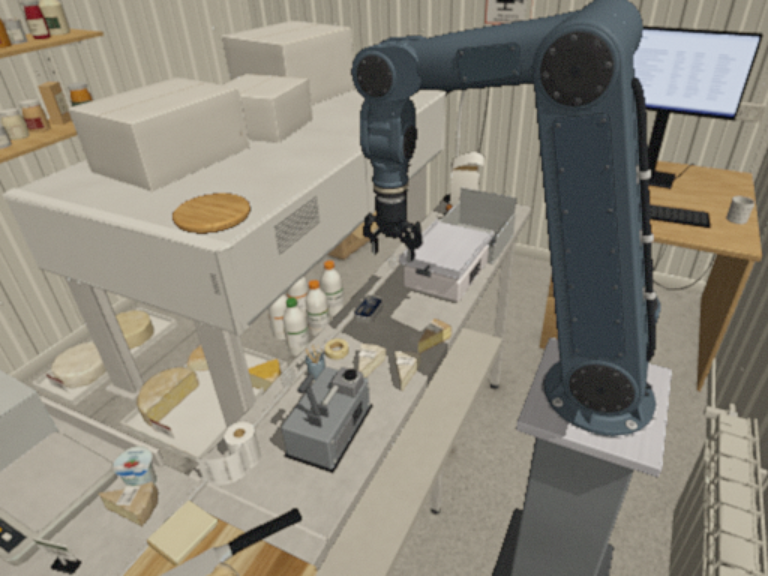

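View pics/scene0.png

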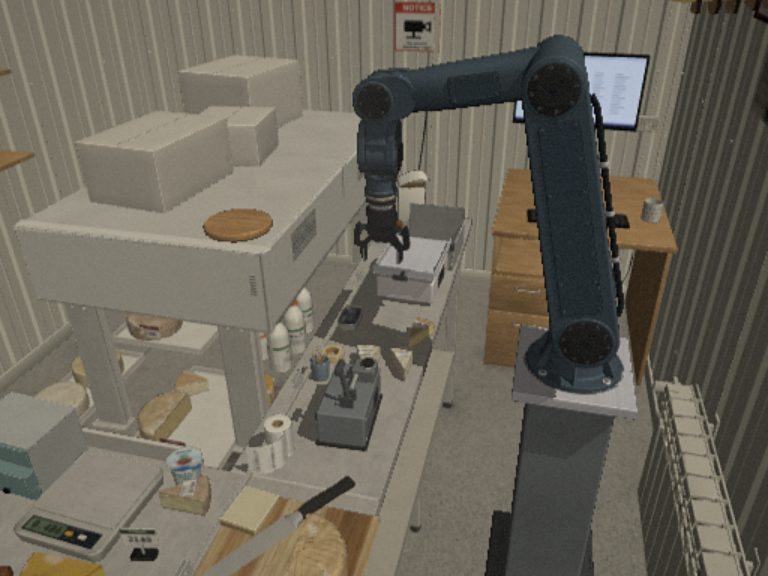

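```bash
cat > b.py <<'E'
from h import *
import sys
im=shot('wrist',sys.argv[1]+'.png',1.5)
for n in sys.argv[2:]:
    for r in manip.mark_of('wrist',n)[:5]:
        p=w(im,r['centre']); print(n,round(float(r['score']),2),p.round(3),np.round(pix(im,p)*np.array(1.5)).tolist())
E
python3 b.py w0 portion_a tin tape pot tray_bar
python3 -m handwheel '1 -0.2 0 0 0 1;1 -.1 0 0 0 0' 0
```

```text
portion_a 0.88 [0.436 0.133 0.002] [250.0, 49.0]
portion_a 0.82 [0.528 0.148 0.001] [387.0, 24.0]
tin 0.7 [ 0.64  -0.055 -0.001] [531.0, 314.0]
tape 0.69 [ 0.631  0.122 -0.002] [539.0, 67.0]
tray_bar 0.96 [ 0.509 -0.142  0.116] [355.0, 514.0]
tray_bar 0.38 [ 0.636 -0.053 -0.001] [526.0, 312.0]
t: 1.8
tcp_pos: [0.5176, 0.078, 0.207]
tool_rot: [3.141, 0.001, 1.456]
ft_force: [0.3, -0.5, -0.3]
gripper_width: 0.0592
```

View pics/w0.png

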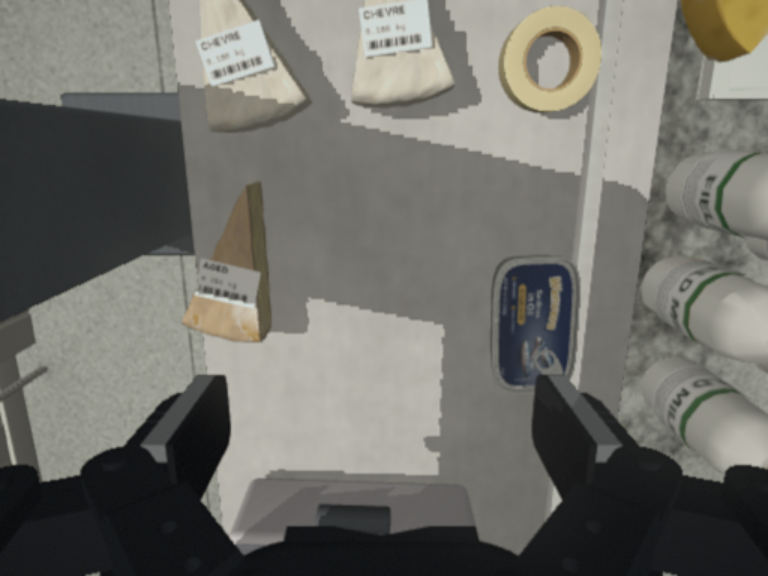

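```bash
python3 -c "
from h import *
s=manip.state();print(s['q'],s['tool_rot']);go([.486,.299,.18],[np.pi,0,np.deg2rad(5.6)])"
```

```text
[ 1.50334170e-01  2.35358335e-01 -1.74243533e-02  1.31788658e+00
 -1.11349516e-03  1.83587720e+00] [3.14117831e+00 1.04131424e-03 1.45604934e+00]
shift [ 5.4  -1.42  0.67] turn [1.000e-02 1.000e-02 1.297e+01]
```

```bash
python3 -m handwheel '1 -.24 0 0 0 0;1 -.24 0 0 0 0;1 -.24 0 0 0 0;1 -.24 0 0 0 0;1 -.24 0 0 0 0;.4 -.24 0 0 0 0;0 0 0 0 0 0' 0;  python3 b.py w1 test_top lever_bar breaker; python3 -c "
from h import *
s=manip.state();print(s['q'],s['ft_force']);go([.486,.299,.145])"
```

```text
t: 2.5
tcp_pos: [0.4832, 0.312, 0.2065]
tool_rot: [3.14, -0.0, 1.458]
ft_force: [0.3, 0.5, -0.2]
gripper_width: 0.0001
test_top 0.84 [0.479 0.298 0.138] [377.0, 326.0]
lever_bar 0.9 [0.517 0.406 0.19 ] [454.0, 64.0]
breaker 0.95 [0.506 0.352 0.002] [407.0, 187.0]
[ 5.68480828e-01  3.22568476e-01  1.04335677e-01  1.35088394e+00
 -1.48402442e-03  2.25590693e+00] [-0.13238949 -1.23670373  0.43843298]
shift [-0.24  0.07  1.55] turn [0. 0. 0.]
```

View pics/w1.png

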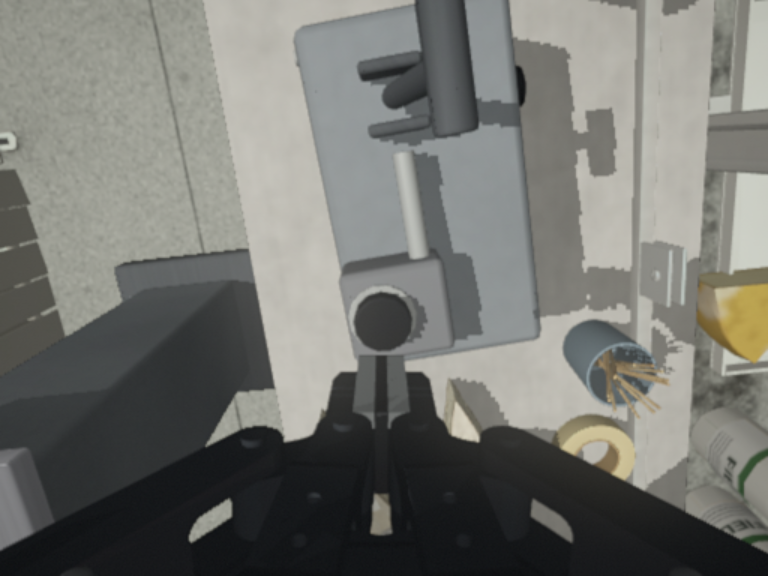

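```bash
python3 -m handwheel '-.35 0 .6 0 0 0;0 0 .9 0 0 0;0 0 .1 0 0 0;0 0 .1 0 0 0;0 0 .1 0 0 0;0 0 0 0 0 0'; python3 -m handwheel '0 0 .1 0 0 0;0 0 0 0 0 0'; python3 -c "
from h import *
im=shot('scene')
for n in ['lever_bar','test_top']: print([(r['score'],w(im,r['centre']).round(3)) for r in manip.mark_of('scene',n)])"
```

```text
t: 3.3
tcp_pos: [0.4868, 0.2901, 0.1372]
tool_rot: [3.134, -0.003, 1.446]
ft_force: [-0.1, 0.9, -0.8]
gripper_width: -0.0
t: 3.5
tcp_pos: [0.4878, 0.2906, 0.1346]
tool_rot: [3.132, -0.005, 1.446]
ft_force: [0.5, 0.6, -0.1]
gripper_width: 0.0003
[(0.64, array([0.517, 0.404, 0.187]))]
[(0.4, array([0.482, 0.298, 0.136]))]
```

```bash
python3 -m handwheel '.2 -.15 -.4 0 0 0;0 0 .2 0 0 0;0 0 .15 0 0 0;0 0 .1 0 0 0;0 0 .1 0 0 0;0 0 0 0 0 0'; python3 -m handwheel '0 0 .1 0 0 0;0 0 0 0 0 0';python3 -m handwheel '0 0 .1 0 0 0;0 0 0 0 0 0'; python3 -c "
from h import *
im=shot('scene')
go([.482,.298,.130],[np.pi,0,1.456])
for n in ['lever_bar','test_top']: print([(r['score'],w(im,r['centre']).round(3)) for r in manip.mark_of('scene',n)])"
```

```text
t: 4.25
tcp_pos: [0.4825, 0.2994, 0.1273]
tool_rot: [3.133, -0.004, 1.447]
ft_force: [0.4, 0.3, 0.4]
gripper_width: 0.0002
t: 4.45
tcp_pos: [0.4825, 0.2992, 0.1226]
tool_rot: [3.133, -0.003, 1.447]
ft_force: [-0.4, 0.8, 0.8]
gripper_width: 0.0001
t: 4.65
tcp_pos: [0.4826, 0.2991, 0.1182]
tool_rot: [3.133, -0.003, 1.446]
ft_force: [0.2, -0.3, -0.1]
gripper_width: -0.0
shift [-0.03 -0.01 -0.29] turn [ 0.08 -0.04 -0.09]
[(0.65, array([ 0.535,  0.144, -0.   ])), (0.48, array([0.516, 0.406, 0.187]))]
[(0.5, array([0.484, 0.297, 0.137]))]
```

```bash
python3 -c "
from h import *
im=shot('side');cv2.imwrite('pics/s2.png',cv2.resize(im['pixels'][190:330,150:290,::-1],None,fx=4,fy=4))
print(manip.state()['tcp_pos'],pix(im,manip.state()['tcp_pos']))"
```

```text
[0.48293412 0.29937488 0.11896694] [np.float64(233.61643014575444), np.float64(252.68667579140308)]
```

View pics/s2.png

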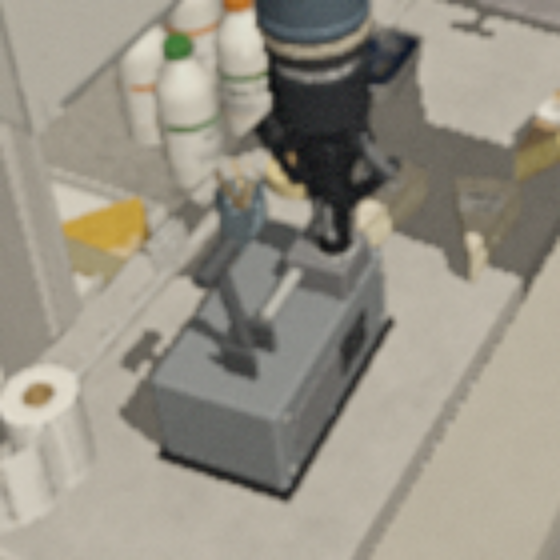

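```bash
python3 -c "
from h import *
im=shot('wrist');a=im['pixels'][:,:,::-1];cv2.imwrite('pics/w2.png',cv2.resize(a[130:330,150:350],None,fx=3,fy=3))
print(manip.state()['tcp_pos'],pix(im,manip.state()['tcp_pos']))
im=shot('side');Q=cloud(im)
for v in range(238,262,2): print(v,[tuple(int(1000*x) for x in Q[v,u]) for u in (228,232,235,238)])"
```

```text
[0.48294252 0.29938579 0.11899057] [np.float64(256.29574456621907), np.float64(236.28698176142453)]
238 [(489, 311, 189), (475, 311, 194), (467, 307, 193), (452, 314, 205)]
240 [(497, 302, 170), (474, 313, 188), (466, 308, 187), (452, 314, 197)]
242 [(497, 302, 162), (478, 308, 174), (471, 303, 173), (562, 143, 2)]
244 [(514, 278, 126), (479, 309, 166), (469, 306, 167), (559, 149, -1)]
246 [(511, 284, 123), (479, 310, 158), (469, 307, 160), (555, 156, -3)]
248 [(505, 294, 126), (478, 312, 152), (478, 295, 137), (469, 292, 139)]
250 [(501, 302, 125), (482, 308, 138), (474, 302, 136), (468, 294, 132)]
252 [(497, 308, 124), (482, 309, 131), (473, 305, 131), (465, 300, 130)]
254 [(493, 316, 124), (478, 316, 130), (471, 309, 127), (463, 304, 125)]
256 [(489, 323, 123), (478, 316, 122), (469, 314, 123), (463, 306, 118)]
258 [(491, 321, 111), (475, 322, 120), (465, 320, 122), (464, 305, 108)]
260 [(491, 322, 103), (475, 323, 111), (466, 320, 113), (462, 309, 104)]
```

View pics/w2.png

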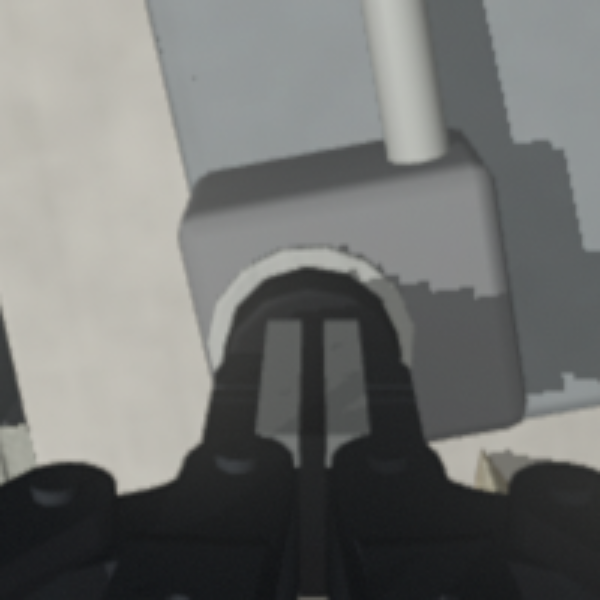

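```bash
for i in 1 2; do python3 -m handwheel '0 0 .1 0 0 0;0 0 0 0 0 0' | sed -n '2p;4p'; done; python3 -c "
from h import *
print(manip.state()['ft_force'])
im=shot('scene')
for n in ['lever_bar','test_top']: print([(r['score'],w(im,r['centre']).round(3)) for r in manip.mark_of('scene',n)])
im=shot('side')
for n in ['lever_bar','test_top']: print([(r['score'],w(im,r['centre']).round(3)) for r in manip.mark_of('side',n)])"
```

```text
tcp_pos: [0.4831, 0.2995, 0.1149]
ft_force: [-1.1, -0.4, -0.2]
tcp_pos: [0.4833, 0.2996, 0.1109]
ft_force: [-0.2, -0.1, 2.9]
[-0.24893171 -0.07686905  2.85207685]
[(0.42, array([0.501, 0.403, 0.194])), (0.36, array([ 0.508, -0.145,  0.119]))]
[(0.49, array([0.483, 0.295, 0.132]))]
[(0.62, array([0.5  , 0.403, 0.191]))]
[(0.6, array([0.482, 0.301, 0.134]))]
```

```bash
for i in 1 2; do python3 -m handwheel '0 0 .1 0 0 0;0 0 0 0 0 0' | sed -n '2p;4p'; done; python3 -m handwheel '0 0 0 0 0 0;0 0 0 0 0 0'; python3 -c "
from h import *
print(manip.state()['ft_force'])
im=shot('scene')
for n in ['lever_bar','test_top']: print([(r['score'],w(im,r['centre']).round(3)) for r in manip.mark_of('scene',n)])"
```

```text
tcp_pos: [0.4835, 0.2998, 0.1074]
ft_force: [-1.3, -0.4, 2.5]
tcp_pos: [0.4837, 0.2998, 0.1043]
ft_force: [-3.4, -1.6, 11.5]
t: 6.25
tcp_pos: [0.4837, 0.2998, 0.1049]
tool_rot: [3.129, -0.007, 1.447]
ft_force: [-0.4, -0.9, 4.7]
gripper_width: -0.0004
[-0.36529833 -0.89447058  4.71620099]
[(0.53, array([0.446, 0.401, 0.164])), (0.22, array([ 0.5  ,  0.35 , -0.004]))]
[(0.54, array([0.537, 0.143, 0.001]))]
```

```bash
python3 -m handwheel '0 0 -1 0 0 0;0 0 -1 0 0 0;0 0 -.6 0 0 0;0 0 0 0 0 -1;0 0 0 0 0 -1;0 0 0 0 0 -1;0 0 0 0 0 -1;0 0 0 0 0 -1'; python3 -c "
from h import *
s=manip.state()
print(s['tcp_pos'])
for c in ('scene','side'):
  im=shot(c);Q=cloud(im);P=Q.reshape(-1,3)
  m=(np.hypot(P[:,0]-s['tcp_pos'][0],P[:,1]-s['tcp_pos'][1])<.045)&(P[:,2]>.15);print(c,np.sort(P[m,2])[:8].round(3))
  for n in ['lever_bar','test_top']: print([(r['score'],w(im,r['centre']).round(3)) for r in manip.mark_of(c,n)])"
```

```text
t: 7.2
tcp_pos: [0.4819, 0.2991, 0.2087]
tool_rot: [3.132, 0.001, 1.988]
ft_force: [0.2, 0.1, -0.2]
gripper_width: 0.0003
[0.48191514 0.29906167 0.20868138]
scene [0.237 0.238 0.238 0.239 0.24  0.24  0.241 0.241]
[(0.54, array([0.423, 0.399, 0.096])), (0.53, array([0.637, 0.214, 0.002]))]
[(0.49, array([0.483, 0.297, 0.137]))]
side [0.237 0.238 0.238 0.238 0.24  0.24  0.24  0.243]
[(0.45, array([0.421, 0.401, 0.095]))]
[(0.48, array([0.483, 0.299, 0.141]))]
```

```bash
python3 -m handwheel '0 0 0 0 0 -1;0 0 0 0 0 -1;0 0 0 0 0 -1;0 0 0 0 0 -1;0 0 0 0 0 -1;0 0 0 0 0 -1;0 0 0 0 0 -1;0 0 0 0 0 -1' 65;python3 -m handwheel '0 0 0 0 0 -1;0 0 0 0 0 -1;0 0 0 0 0 -1;0 0 0 0 0 -1'; python3 -c "
from h import *
s=manip.state();print(s['q'])
go([.421,.400,.17],[np.pi,0,np.deg2rad(185.7)])
for c in ('scene','side'):
  im=shot(c);Q=cloud(im);P=Q.reshape(-1,3)
  m=(np.hypot(P[:,0]-s['tcp_pos'][0],P[:,1]-s['tcp_pos'][1])<.06)&(P[:,2]>.16);o=P[m];print(c,o[np.argsort(o[:,2])[:8]].round(3).tolist())"
```

```text
t: 8.3
tcp_pos: [0.482, 0.2991, 0.2084]
tool_rot: [3.136, 0.008, 2.835]
ft_force: [0.0, -0.2, -0.2]
gripper_width: 0.0647
t: 8.7
tcp_pos: [0.482, 0.2991, 0.2081]
tool_rot: [3.14, 0.009, -3.019]
ft_force: [-0.1, -0.2, -0.4]
gripper_width: 0.065
[ 0.55683077  0.30354625  0.08011191  1.33822791 -0.00253807  0.43407053]
shift [1.21 2.69 0.95] turn [0.02 0.09 0.22]
scene [[0.479, 0.263, 0.237], [0.486, 0.337, 0.239], [0.481, 0.267, 0.24], [0.47, 0.334, 0.24], [0.472, 0.337, 0.241], [0.479, 0.339, 0.241], [0.482, 0.34, 0.242], [0.486, 0.336, 0.242]]
side [[0.478, 0.335, 0.237], [0.488, 0.335, 0.237], [0.474, 0.335, 0.238], [0.478, 0.263, 0.24], [0.486, 0.268, 0.24], [0.494, 0.266, 0.241], [0.488, 0.264, 0.241], [0.49, 0.266, 0.242]]
```

```bash
python3 -m handwheel '.4 .9 0 0 .09 .22;.4 .9 0 0 0 0;.4 .9 0 0 0 0;0 0 .5 0 0 0;0 0 .5 0 0 0;0 0 0 0 0 0'; python3 b.py w3 lever_bar; python3 -c "
from h import *
go([.421,.400,.053],[np.pi,0,np.deg2rad(185.7)])"
```

```text
t: 9.4
tcp_pos: [0.4222, 0.4062, 0.1674]
tool_rot: [3.139, 0.001, -3.075]
ft_force: [0.2, 1.3, -0.7]
gripper_width: 0.0649
lever_bar 0.6 [0.421 0.398 0.1  ] [360.0, 295.0]
shift [ 0.08 -0.17  2.92] turn [ 0.05  0.04 -0.31]
```

View pics/w3.png

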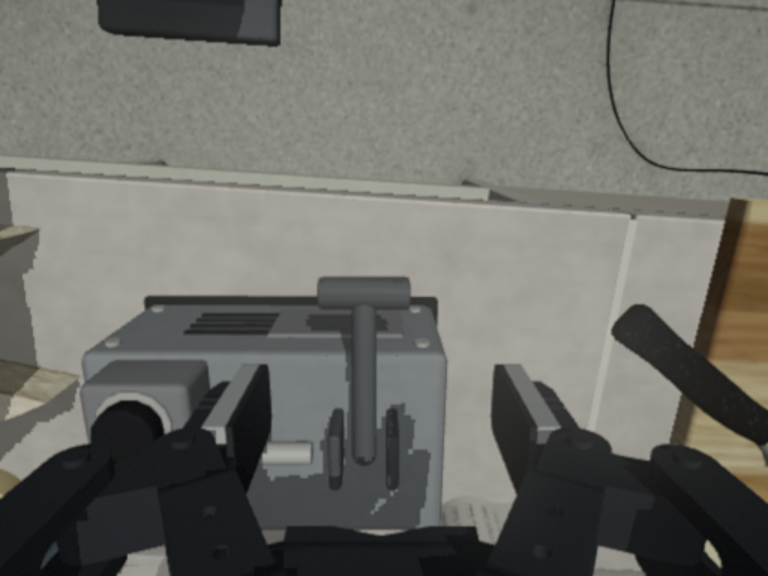

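```bash
python3 -m handwheel '.05 -.18 .9 0 0 0;0 0 .9 0 0 0;0 0 .9 0 0 0;0 0 .2 0 0 0;0 0 0 0 0 0'; python3 b.py w4 lever_bar; python3 -c "
from h import *
go([.421,.400,.053],[np.pi,0,np.deg2rad(183.8)])
s=manip.state();im=shot('side');P=cloud(im).reshape(-1,3)
m=(abs(P[:,0]-.421)<.05)&(abs(P[:,1]-.4)<.09)&(P[:,2]>.03);print(pix(im,s['tcp_pos']))
cv2.imwrite('pics/s4.png',cv2.resize(im['pixels'][190:330,150:310,::-1],None,fx=4,fy=4))
"
```

```text
t: 10.0
tcp_pos: [0.4278, 0.4018, 0.0585]
tool_rot: [3.129, 0.013, -3.085]
ft_force: [0.5, -0.4, 0.7]
gripper_width: 0.0651
lever_bar 0.73 [0.421 0.399 0.099] [369.0, 392.0]
shift [ 0.19 -0.05  0.16] turn [ 0.13  0.14 -0.09]
[np.float64(233.82877678529752), np.float64(294.36082373550937)]
```

View pics/s4.png

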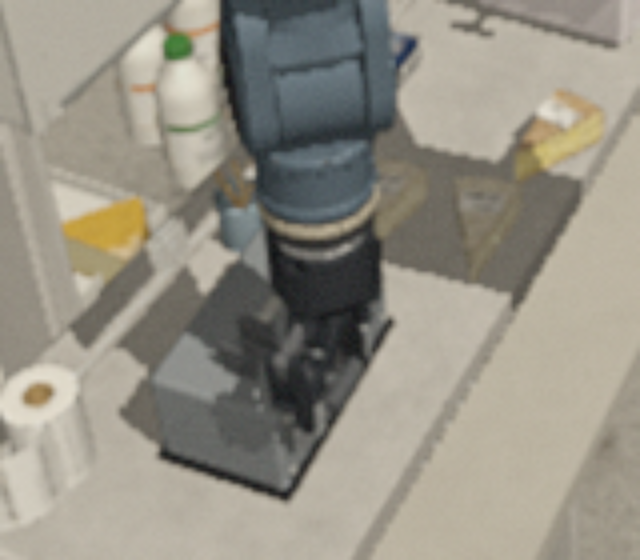

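```bash
python3 -m handwheel '.17 -.05 .12 .1 .13 0;0 0 0 0 0 0' ; python3 -m handwheel '0 0 0 0 0 0;0 0 0 0 0 0;0 0 0 0 0 0;0 0 0 0 0 0;0 0 0 0 0 0;0 0 0 0 0 0' 0; python3 -c "
from h import *
print(manip.state()['q'])
a=1.95
for a in np.arange(1.95,-.01,-.15): print(round(a,2), ((80*np.sin(1.75)-80*np.sin(a-.2))/40).round(2), ((80*np.cos(a-.2)-80*np.cos(1.75))/40).round(2))"
```

```text
t: 10.35
tcp_pos: [0.4227, 0.4014, 0.0576]
tool_rot: [3.136, 0.004, -3.085]
ft_force: [0.9, -0.4, -0.5]
gripper_width: 0.0651
t: 10.95
tcp_pos: [0.423, 0.3983, 0.0598]
tool_rot: [-3.141, 0.006, -3.084]
ft_force: [0.8, -2.1, -1.7]
gripper_width: 0.0424
[ 0.75777144  0.41353884 -0.14754861  1.00498163 -0.00431939  0.69986172]
1.95 0.0 0.0
1.8 -0.03 0.3
1.65 -0.02 0.6
1.5 0.04 0.89
1.35 0.14 1.17
1.2 0.29 1.44
1.05 0.47 1.68
0.9 0.68 1.89
0.75 0.92 2.06
0.6 1.19 2.2
0.45 1.47 2.29
0.3 1.77 2.35
0.15 2.07 2.35
0.0 2.37 2.32
```

```bash
python3 -m handwheel '.03 0 -.3 0 0 0;0 0 -.3 0 0 0;-.06 0 -.3 0 0 0;-.1 0 -.28 0 0 0;-.15 0 -.27 0 0 0;0 0 0 0 0 0'; python3 -c "
from h import *
im=shot('side')
print([(r['score'],w(im,r['centre']).round(3)) for r in manip.mark_of('side','lever_bar')])"
```

```text
t: 11.55
tcp_pos: [0.436, 0.399, 0.1185]
tool_rot: [-3.14, 0.007, -3.087]
ft_force: [2.3, 0.7, -6.2]
gripper_width: 0.0426
[(0.44, array([0.431, 0.401, 0.153]))]
```

```bash
python3 -m handwheel '-.18 0 -.24 0 0 0;-.21 0 -.21 0 0 0;-.24 0 -.17 0 0 0;-.27 0 -.14 0 0 0;-.28 0 -.09 0 0 0;-.3 0 -.06 0 0 0;-.3 0 0 0 0 0;0 0 0 0 0 0'; python3 -c "
from h import *
im=shot('side')
print([(r['score'],w(im,r['centre']).round(3)) for r in manip.mark_of('side','lever_bar')])"
```

```text
t: 12.45
tcp_pos: [0.5005, 0.4028, 0.1522]
tool_rot: [-3.138, -0.011, -3.084]
ft_force: [-2.3, 0.4, -5.2]
gripper_width: 0.0411
[]
```

```bash
python3 -m handwheel '-.25 0 0 0 0 0;-.2 0 0 0 0 0;0 0 0 0 0 0'; python3 -m handwheel '-.1 0 0.02 0 0 0;0 0 0 0 0 0'; python3 -m handwheel '0 0 0 0 0 0;0 0 0 0 0 0;0 0 0 0 0 0' 65;  python3 -m handwheel '0 0 -.8 0 0 0;0 0 -.8 0 0 0;0 0 0 0 0 0'; python3 -c "
from h import *
for c in ('side','scene','wrist'):
  im=shot(c)
  print([(r['score'],w(im,r['centre']).round(3)) for r in manip.mark_of(c,'lever_bar')])"
```

```text
t: 12.85
tcp_pos: [0.5163, 0.4038, 0.1515]
tool_rot: [-3.138, -0.014, -3.083]
ft_force: [-2.5, -0.7, 0.4]
gripper_width: 0.0409
t: 13.05
tcp_pos: [0.5206, 0.4041, 0.1509]
tool_rot: [-3.138, -0.014, -3.083]
ft_force: [-3.3, 0.3, -2.2]
gripper_width: 0.0406
t: 13.35
tcp_pos: [0.522, 0.4046, 0.1517]
tool_rot: [-3.139, -0.01, -3.083]
ft_force: [0.7, 0.5, -0.6]
gripper_width: 0.0652
t: 13.65
tcp_pos: [0.5226, 0.4046, 0.2173]
tool_rot: [-3.138, -0.01, -3.082]
ft_force: [-0.2, 0.0, 0.9]
gripper_width: 0.0653
[(0.68, array([0.516, 0.405, 0.193]))]
[(0.62, array([0.517, 0.405, 0.19 ]))]
[(0.8, array([0.516, 0.405, 0.191]))]
```

```bash
python3 -m handwheel '.25 -1 -.15 0 0 0;.25 -1 -.15 0 0 0;.25 -1 -.15 0 0 0;.25 -1 -.15 0 0 0;.25 -1 -.15 0 0 0;.25 -1 -.15 0 0 0;.25 -1 0 0 0 0;0 -1 0 0 0 0' 70
cat > p.py <<'E'
from h import *
import sys
im=shot('wrist');Q=cloud(im);P=Q.reshape(-1,3)
lo,hi=(.025,.06) if len(sys.argv)<3 else map(float,sys.argv[2:4])
m=((Q[...,2]>lo)&(Q[...,2]<hi)).astype(np.uint8)
m=cv2.morphologyEx(m,cv2.MORPH_OPEN,np.ones((3,3)))
a=im['pixels'][:,:,::-1].copy()
n,l,st,_=cv2.connectedComponentsWithStats(m)
for i in range(1,n):
    if st[i,4]<300: continue
    q=Q[l==i]; zt=np.median(q[:,2]); q=q[q[:,2]>zt-.008]
    c,(w1,h1),an=cv2.minAreaRect((q[:,:2]*1000).astype(np.float32))
    _,tri=cv2.minEnclosingTriangle((q[:,:2]*1000).astype(np.float32)); tri=tri.reshape(3,2)/1000
    L=[np.linalg.norm(tri[(k+1)%3]-tri[(k+2)%3]) for k in range(3)]; k=int(np.argmin(L))
    tip=tri[k]; bl=(tri[(k+1)%3]+tri[(k+2)%3])/2; d=tip-bl
    g=bl+ d/np.linalg.norm(d)*.040
    print('n',st[i,4],'box',st[i,:4],'cen',q.mean(0).round(3),'top',zt.round(3),'rect',np.round([w1,h1]),'tip',tip.round(3),'blunt',bl.round(3),'base',round(L[k]*1000),'len',round(np.linalg.norm(d)*1000),'dir',np.degrees(np.arctan2(d[1],d[0])).round(1),'GRIP',g.round(3))
    u,v=pix(im,[*g,zt]); cv2.circle(a,(int(u),int(v)),4,(0,0,255),-1)
    u2,v2=pix(im,[*tip,zt]); cv2.line(a,(int(u),int(v)),(int(u2),int(v2)),(0,255,0),1)
cv2.imwrite('pics/'+sys.argv[1]+'.png',cv2.resize(a,None,fx=1.5,fy=1.5))
print([(round(float(r['score']),2),w(im,r['centre']).round(3).tolist()) for r in manip.mark_of('wrist','portion_a')])
s=manip.state();print(s['tcp_pos'].round(3),s['tool_rot'].round(3),s['q'].round(2))
E
python3 p.py w5
```

```text
t: 14.75
tcp_pos: [0.4655, 0.0725, 0.2451]
tool_rot: [-3.129, -0.027, -3.075]
ft_force: [1.2, 0.8, -0.6]
gripper_width: 0.0699
n 2990 box [134  86  99  58] cen [ 0.42  -0.021  0.043] top 0.043 rect [108.  55.] tip [0.438 0.047] blunt [ 0.411 -0.059] base 76 len 109 dir 75.9 GRIP [ 0.421 -0.02 ]
n 1824 box [  0 104  29  95] cen [ 0.458 -0.191  0.047] top 0.043 rect [93. 15.] tip [ 0.519 -0.191] blunt [ 0.416 -0.196] base 18 len 104 dir 2.5 GRIP [ 0.455 -0.194]
n 3021 box [264 123  94  57] cen [0.437 0.119 0.041] top 0.041 rect [ 62. 101.] tip [0.419 0.186] blunt [0.449 0.085] base 76 len 106 dir 106.5 GRIP [0.438 0.123]
n 1654 box [403 174  84  97] cen [0.501 0.267 0.048] top 0.044 rect [ 61. 133.] tip [0.576 0.261] blunt [0.46  0.293] base 80 len 121 dir -15.6 GRIP [0.498 0.283]
n 579 box [ 12 200  20  63] cen [ 0.575 -0.195  0.045] top 0.04 rect [ 4. 68.] tip [ 0.516 -0.192] blunt [ 0.591 -0.197] base 11 len 75 dir 176.4 GRIP [ 0.551 -0.194]
n 2747 box [270 202  90  53] cen [0.531 0.134 0.041] top 0.04 rect [103.  62.] tip [0.524 0.202] blunt [0.539 0.097] base 78 len 106 dir 98.0 GRIP [0.533 0.137]
[(0.94, [0.435, 0.136, 0.002]), (0.81, [0.423, -0.007, 0.004]), (0.62, [0.526, 0.148, -0.001])]
[0.466 0.07  0.245] [-3.128 -0.027 -3.079] [ 0.16  0.16 -0.02  1.42 -0.01  0.09]
```

View pics/w5.png

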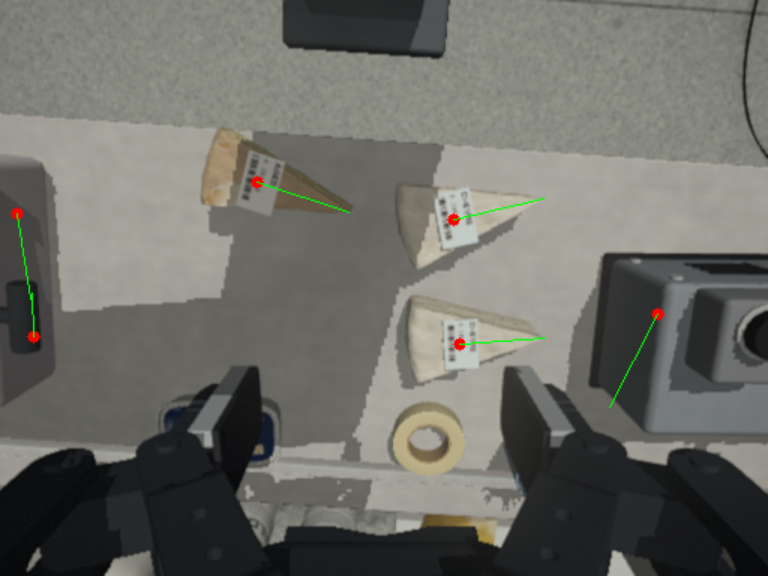

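```bash
python3 -m handwheel '0 0 0 0 0 1;0 0 0 0 0 1;0 0 0 0 0 1;0 0 0 0 0 1;0 0 0 0 0 1;0 0 0 0 0 1;0 0 0 0 0 1;0 0 0 0 0 1' 70;python3 -m handwheel '0 0 0 0 0 1;0 0 0 0 0 1;0 0 0 0 0 1;0 0 0 0 0 1;0 0 0 0 0 .9'; python3 -c "
from h import *
go([.438,.123,.05],[np.pi,0,np.deg2rad(106.5)])"
```

```text
t: 15.65
tcp_pos: [0.4643, 0.0708, 0.2404]
tool_rot: [-3.107, -0.012, 2.331]
ft_force: [-0.4, -0.0, 0.5]
gripper_width: 0.0701
t: 16.15
tcp_pos: [0.463, 0.0731, 0.237]
tool_rot: [-3.1, 0.006, 1.798]
ft_force: [-0.9, 0.1, -0.1]
gripper_width: 0.0702
shift [ 1.38 -0.13  4.68] turn [-0.4   0.05 -0.58]
```

```bash
python3 -m handwheel '.7 -.1 .5 -.4 .05 -.58;.7 0 1 0 0 0;0 0 1 0 0 0;0 0 .5 0 0 0;0 0 0 0 0 0'; python3 p.py w6; python3 -c "
from h import *
go([.438,.123,-.016],[np.pi,0,np.deg2rad(106.5)])"
```

```text
t: 16.65
tcp_pos: [0.4428, 0.1301, 0.1113]
tool_rot: [3.14, -0.001, 1.859]
ft_force: [0.5, -0.7, 0.2]
gripper_width: 0.0703
n 2504 box [338   0 169  69] cen [0.508 0.258 0.049] top 0.044 rect [ 16. 105.] tip [0.571 0.261] blunt [0.462 0.263] base 18 len 109 dir -1.1 GRIP [0.502 0.262]
n 6035 box [203 119  83 134] cen [0.437 0.123 0.041] top 0.041 rect [ 61. 103.] tip [0.419 0.187] blunt [0.447 0.085] base 78 len 105 dir 105.6 GRIP [0.436 0.124]
n 5866 box [317 137  87 132] cen [0.53  0.142 0.041] top 0.04 rect [ 62. 103.] tip [0.523 0.202] blunt [0.536 0.1  ] base 76 len 103 dir 97.2 GRIP [0.531 0.14 ]
n 2046 box [162 287  57  77] cen [0.425 0.007 0.042] top 0.042 rect [70. 31.] tip [0.438 0.049] blunt [ 0.419 -0.025] base 48 len 76 dir 75.1 GRIP [0.429 0.014]
[(0.7, [0.435, 0.136, 0.001]), (0.64, [0.422, -0.007, 0.002]), (0.59, [0.528, 0.148, -0.0])]
[0.445 0.13  0.114] [ 3.137e+00 -1.000e-03  1.858e+00] [ 0.28  0.18 -0.33  1.05  0.    1.57]
shift [-0.13 -0.23  3.25] turn [ 0.05 -0.01 -0.01]
```

```bash
python3 -m handwheel '-.13 -.25 .6 0 0 0;0 0 .9 0 0 0;0 0 .7 0 0 0;0 0 0 0 0 0'; python3 -c "
from h import *
go([.437,.123,-.016],[np.pi,0,np.deg2rad(106)])"
```

```text
t: 17.15
tcp_pos: [0.4434, 0.124, 0.03]
tool_rot: [3.124, -0.001, 1.857]
ft_force: [-0.8, -0.1, 0.7]
gripper_width: 0.07
shift [ 0.02 -0.18  1.15] turn [ 0.17 -0.01  0.07]
```

```bash
python3 -m handwheel '0 -.2 .4 .17 0 0;0 -.04 .4 0 0 0;0 0 .25 0 0 0;0 0 .1 0 0 0;0 0 0 0 0 0'; python3 -m handwheel '0 0 0 0 0 0;0 0 0 0 0 0;0 0 0 0 0 0;0 0 0 0 0 0;0 0 0 0 0 0' 10;  python3 -m handwheel '0 0 -.6 0 0 0;0 0 -.9 0 0 0;0 0 -.9 0 0 0;0 0 -.9 0 0 0;0 0 -1 0 0 0;0 0 -1 0 0 0'; python3 -c "
from h import *
print(manip.state()['ft_force']);go([.46,-.25,.2],[np.pi,0,np.deg2rad(88)])"
```

```text
t: 17.65
tcp_pos: [0.4389, 0.1223, -0.0129]
tool_rot: [3.136, -0.001, 1.856]
ft_force: [0.4, 0.0, -0.0]
gripper_width: 0.07
t: 18.15
tcp_pos: [0.4401, 0.1226, -0.0106]
tool_rot: [3.133, -0.001, 1.856]
ft_force: [0.4, 0.5, -2.7]
gripper_width: 0.0454
t: 18.75
tcp_pos: [0.4339, 0.1208, 0.2036]
tool_rot: [-3.137, -0.001, 1.856]
ft_force: [0.2, 0.4, -1.8]
gripper_width: 0.0454
[ 0.17949842  0.39329856 -1.79249532]
shift [-9.08 -1.99  0.09] turn [-0.04 -0.    3.06]
```

```bash
python3 -m handwheel '-1 -.22 0 0 0 1;-1 -.3 0 0 0 1;-1 -.2 0 0 0 1;-1 0 0 0 0 0;-1 0 0 0 0 0;-1 0 0 0 0 0;-1 0 0 0 0 0;-1 0 0 0 0 0'; python3 -c "
from h import *
im=shot('wrist','w7.png',1.5)
for n in ['tray_floor','tray_bar','feeder']: print(n,[(round(r['score'],2),w(im,r['centre']).round(3)) for r in manip.mark_of('wrist',n)][:2])
im=shot('scene')
for n in ['tray_floor','tray_bar','feeder']: print(n,[(round(r['score'],2),w(im,r['centre']).round(3)) for r in manip.mark_of('scene',n)][:2])
Q=cloud(im); m=(Q[...,1]<-.17)&(Q[...,1]>-.45)&(abs(Q[...,0]-.5)<.12)&(abs(Q[...,2]-.104)<.006)
q=Q[m];print(len(q),[round(cv2.minAreaRect((q[:,:2]*1000).astype(np.float32))[i],1) if i==2 else np.round(cv2.minAreaRect((q[:,:2]*1000).astype(np.float32))[i]) for i in range(3)])
for s,c in zip((-1,1),('lo','hi')): print([ (y, np.round(np.percentile(q[abs(q[:,1]-y)<.01][:,0],[2,98]),3).tolist()) for y in (-.4,-.3,-.22) if (abs(q[:,1]-y)<.01).sum()>5])
go([.46,-.245,.2],[np.pi,0,np.deg2rad(88)])"
```

```text
t: 19.55
tcp_pos: [0.4228, -0.2078, 0.2099]
tool_rot: [3.132, -0.003, 1.54]
ft_force: [1.2, 0.0, -2.1]
gripper_width: 0.045
tray_floor []
tray_bar [(0.82, array([ 0.505, -0.145,  0.116]))]
feeder []
tray_floor [(0.96, array([ 0.497, -0.308,  0.109]))]
tray_bar [(0.62, array([ 0.508, -0.145,  0.115]))]
feeder [(0.97, array([ 0.495, -0.441, -0.006]))]
816 [array([ 497., -311.]), array([277., 197.]), 87.3]
[(-0.4, [0.413, 0.582]), (-0.3, [0.412, 0.587]), (-0.22, [0.41, 0.581])]
[(-0.4, [0.413, 0.582]), (-0.3, [0.412, 0.587]), (-0.22, [0.41, 0.581])]
shift [-0.97  0.94  0.25] turn [ 0.09 -0.03  0.05]
```

View pics/w7.png

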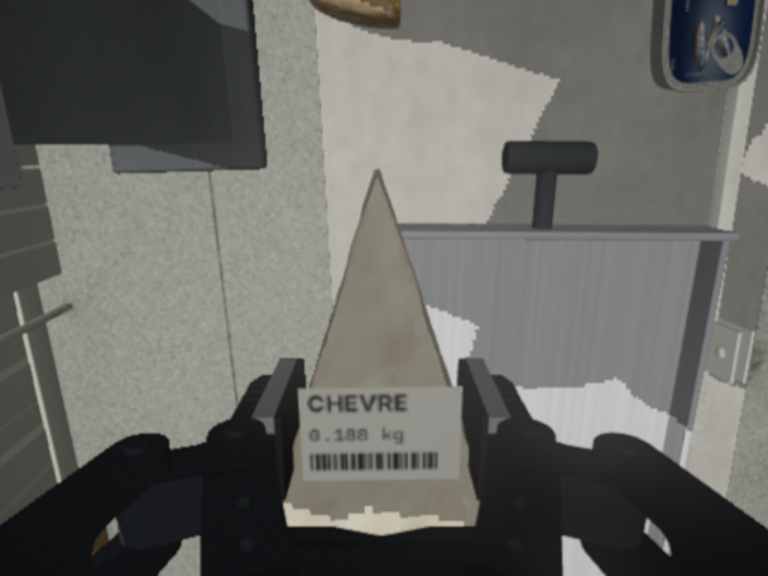

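```bash
python3 -m handwheel '-.8 .5 0 .09 0 0;-.8 .5 .4 0 0 0;0 0 .9 0 0 0;0 0 .4 0 0 0;0 0 0 0 0 0'; python3 -c "
from h import *
go([.4633,-.271,.095],[np.pi,0,np.deg2rad(88)])"
```

```text
t: 20.45
tcp_pos: [0.4657, -0.2668, 0.1415]
tool_rot: [3.139, -0.002, 1.552]
ft_force: [0.1, -0.3, -1.9]
gripper_width: 0.0456
shift [-0.11 -0.06  1.16] turn [ 0.03 -0.02  0.15]
```

```bash
python3 -m handwheel '-.13 -.1 .6 0 0 0.1;0 0 .35 0 0 0;0 0 .1 0 0 0;0 0 .05 0 0 0;0 0 0 0 0 0'; python3 -c "
from h import *
go([.4633,-.271,.095],[np.pi,0,np.deg2rad(88)])"
```

```text
t: 20.95
tcp_pos: [0.4644, -0.2688, 0.1009]
tool_rot: [3.135, 0.0, 1.548]
ft_force: [-0.3, 0.5, -1.8]
gripper_width: 0.0455
shift [-0.06 -0.03  0.15] turn [0.07 0.   0.11]
```

```bash
python3 -m handwheel '0 0 .1 0.05 0 0;0 0 .08 0 0 0;0 0 0 0 0 0'; python3 -m handwheel '0 0 0.05 0 0 0;0 0 0 0 0 0'; python3 -m handwheel '0 0 0 0 0 0;0 0 0 0 0 0;0 0 0 0 0 0' 57; python3 -m handwheel '0 0 -.4 0 0 0;0 0 -.8 0 0 0;0 0 -1 0 0 0;0 0 -1 0 0 0;0 0 0 0 0 0';python3 -c "
from h import *
im=shot('scene');Q=cloud(im)
m=(Q[...,1]<-.17)&(Q[...,1]>-.45)&(abs(Q[...,0]-.5)<.12)&(abs(Q[...,2]-.145)<.01);print(m.sum(),Q[m].mean(0),Q[m].std(0))
print([(r['score'],w(im,r['centre']).round(3).tolist()) for r in manip.mark_of('scene','portion_a')])
go([.533,.139,.15],[np.pi,0,np.deg2rad(97.5)])"
```

```text
t: 21.25
tcp_pos: [0.4657, -0.269, 0.0953]
tool_rot: [3.138, 0.002, 1.549]
ft_force: [-0.6, -0.0, -0.8]
gripper_width: 0.0455
t: 21.45
tcp_pos: [0.4658, -0.2691, 0.0934]
tool_rot: [3.137, 0.002, 1.549]
ft_force: [0.6, -0.1, -3.6]
gripper_width: 0.0454
t: 21.75
tcp_pos: [0.4662, -0.2695, 0.094]
tool_rot: [3.136, 0.003, 1.548]
ft_force: [0.8, 0.6, 0.3]
gripper_width: 0.0572
t: 22.25
tcp_pos: [0.4647, -0.2688, 0.2262]
tool_rot: [3.138, 0.002, 1.548]
ft_force: [1.7, -0.3, -0.4]
gripper_width: 0.0568
89 [ 0.46174924 -0.26328021  0.14309677] [0.01362013 0.02552307 0.00354623]
[(0.72, [0.423, -0.006, 0.001]), (0.62, [0.467, -0.259, 0.104]), (0.5, [0.536, 0.143, 0.001]), (0.22, [0.637, 0.215, 0.003])]
shift [10.21  1.52  1.81] turn [-0.01 -0.01 -1.47]
```

```bash
python3 -m handwheel '1 .15 0 0 0 -.5;1 .15 0 0 0 -.5;1 .15 0 0 0 -.5;1 .15 0 0 0 0;1 .3 0 0 0 0;1 .3 0 0 0 0;1 .3 0 0 0 0;1 .3 .2 0 0 0' 70; python3 -c "
from h import *
go([.533,.139,.11],[np.pi,0,np.deg2rad(97.5)])"
```

```text
t: 23.15
tcp_pos: [0.4998, 0.065, 0.204]
tool_rot: [-3.128, -0.004, 1.702]
ft_force: [2.0, 0.4, -0.6]
gripper_width: 0.0701
shift [1.72 1.1  2.34] turn [-0.13 -0.04  0.  ]
```

```bash
python3 -m handwheel '.8 .5 .5 -.13 -.04 0;.8 .5 .8 0 0 0;.1 .1 .8 0 0 0;0 0 .3 0 0 0;0 0 0 0 0 0'; python3 p.py w8 | grep -v 'top 0.044'; python3 -c "
from h import *
go([.532,.139,-.012],[np.pi,0,np.deg2rad(97.5)])"
```

```text
t: 23.65
tcp_pos: [0.5305, 0.146, 0.0976]
tool_rot: [-3.133, 0.0, 1.71]
ft_force: [-0.4, 0.5, 0.7]
gripper_width: 0.07
n 1057 box [487   0  25  70] cen [0.668 0.27  0.033] top 0.033 rect [12. 40.] tip [0.667 0.299] blunt [0.671 0.256] base 17 len 44 dir 96.0 GRIP [0.667 0.296]
n 2035 box [172  11 180  25] cen [0.518 0.258 0.049] top 0.045 rect [106.   2.] tip [0.393 0.252] blunt [0.566 0.261] base 20 len 173 dir -177.0 GRIP [0.526 0.259]
n 2204 box [389  87  82  80] cen [0.625 0.215 0.049] top 0.045 rect [48. 38.] tip [0.649 0.175] blunt [0.622 0.234] base 67 len 65 dir -65.6 GRIP [0.639 0.198]
n 1847 box [412  98  73  64] cen [0.647 0.215 0.05 ] top 0.048 rect [34. 33.] tip [0.662 0.19 ] blunt [0.636 0.226] base 49 len 44 dir -55.0 GRIP [0.659 0.193]
n 6554 box [213 125  87 141] cen [0.532 0.137 0.041] top 0.041 rect [103.  61.] tip [0.521 0.205] blunt [0.538 0.098] base 76 len 108 dir 98.9 GRIP [0.532 0.137]
n 365 box [ 71 368  31  16] cen [ 0.418 -0.015  0.045] top 0.045 rect [26. 15.] tip [ 0.393 -0.025] blunt [ 0.427 -0.009] base 23 len 38 dir -154.9 GRIP [ 0.391 -0.026]
[(0.89, [0.529, 0.149, -0.0])]
[0.531 0.146 0.1  ] [-3.135 -0.     1.709] [ 0.27  0.34 -0.15  1.09  0.    1.7 ]
shift [-0.17  0.01  2.79] turn [-0.06 -0.    0.07]
```

```bash
python3 -m handwheel '-.1 0 .8 0 0 0;0 0 .8 0 0 0;0 0 .5 0 0 0;0 0 0 0 0 0'; python3 -c "
from h import *
go([.531,.142,-.012],[np.pi,0,np.deg2rad(98)])"
```

```text
t: 24.15
tcp_pos: [0.5351, 0.1405, 0.0182]
tool_rot: [3.139, -0.001, 1.706]
ft_force: [-0.2, -0.1, 0.2]
gripper_width: 0.0702
shift [ 0.05 -0.1   0.75] turn [ 0.02 -0.01 -0.04]
```

```bash
python3 -m handwheel '.05 -.12 .4 0 0 0;0 -.04 .25 0 0 0;0 0 .1 0 0 0;0 0 0 0 0 0'; python3 -m handwheel '0 0 0 0 0 0;0 0 0 0 0 0;0 0 0 0 0 0;0 0 0 0 0 0;0 0 0 0 0 0' 10;  python3 -m handwheel '0 0 -.6 0 0 0;0 0 -.9 0 0 0;0 0 -.9 0 0 0;0 0 -.9 0 0 0;0 0 -1 0 0 0;0 0 -1 0 0 0'; python3 -c "
from h import *
go([.539,-.27,.2],[np.pi,0,np.deg2rad(88)])"
```

```text
t: 24.55
tcp_pos: [0.5322, 0.1413, -0.0074]
tool_rot: [3.132, -0.002, 1.704]
ft_force: [0.1, -0.3, 0.4]
gripper_width: 0.0701
t: 25.05
tcp_pos: [0.5341, 0.1416, -0.0046]
tool_rot: [3.128, -0.002, 1.704]
ft_force: [-0.3, -0.4, -1.4]
gripper_width: 0.0414
t: 25.65
tcp_pos: [0.527, 0.1398, 0.2079]
tool_rot: [-3.14, -0.0, 1.704]
ft_force: [1.0, 0.6, -2.8]
gripper_width: 0.0412
shift [-10.19  -1.06   0.2 ] turn [-0.01 -0.    1.6 ]
```

```bash
python3 -m handwheel '-1 -.1 0 0 0 .55;-1 -.1 0 0 0 .55;-1 0 0 0 0 .5;-1 0 0 0 0 0;-1 0 0 0 0 0;-1 0 0 0 0 0;-1 0 0 0 0 0;-1 0 0 0 0 0'; python3 -c "
from h import *
go([.539,-.272,.15],[np.pi,0,np.deg2rad(88)]);im=shot('side');Q=cloud(im)
s=manip.state();print(s['gripper_width'])
"
```

```text
t: 26.45
tcp_pos: [0.524, -0.1859, 0.2138]
tool_rot: [3.131, -0.004, 1.539]
ft_force: [0.8, -1.2, -1.6]
gripper_width: 0.0411
shift [-2.15  0.42  1.59] turn [ 0.11 -0.04  0.03]
0.041737781292044696
```

```bash
python3 -m handwheel '-.9 .2 0 .1 0 0;-.9 .15 .3 0 0 0;-.4 0 .8 0 0 0;0 0 .4 0 0 0;0 0 0 0 0 0'; python3 -c "
from h import *
go([.539,-.272,.0995],[np.pi,0,np.deg2rad(88)])"
```

```text
t: 27.0
tcp_pos: [0.5342, -0.2869, 0.1508]
tool_rot: [3.141, -0.001, 1.531]
ft_force: [-1.0, -0.6, -1.8]
gripper_width: 0.0414
shift [0.38 0.11 1.28] turn [ 0.   -0.01 -0.04]
```

```bash
python3 -m handwheel '.38 .05 .5 0 0 0;0 0 .4 0 0 0;0 0 .15 0 0 0;0 0 .08 0 0 0;0 0 0 0 0 0'; python3 -c "
from h import *
go([.539,-.272,.0995],[np.pi,0,np.deg2rad(88)])"
```

```text
t: 27.5
tcp_pos: [0.5381, -0.2708, 0.1075]
tool_rot: [3.139, 0.0, 1.532]
ft_force: [0.0, -0.0, -1.1]
gripper_width: 0.0417
shift [-0.03  0.02  0.2 ] turn [ 0.02  0.   -0.04]
```

```bash
python3 -m handwheel '0 0 .1 0 0 0;0 0 .1 0 0 0;0 0 0 0 0 0'; python3 -m handwheel '0 0 0.05 0 0 0;0 0 0 0 0 0'; python3 -m handwheel '0 0 0 0 0 0;0 0 0 0 0 0;0 0 0 0 0 0' 55; python3 -m handwheel '0 0 -.4 0 0 0;0 0 -.8 0 0 0;0 0 -1 0 0 0;0 0 -1 0 0 0;0 0 0 0 0 0';python3 -c "
from h import *
im=shot('scene')
print([(r['score'],w(im,r['centre']).round(3).tolist()) for r in manip.mark_of('scene','portion_a')])
go([.423,-.018,.12],[np.pi,0,np.deg2rad(75.5)])"
```

```text
t: 27.8
tcp_pos: [0.5392, -0.2713, 0.1011]
tool_rot: [3.136, 0.001, 1.532]
ft_force: [-0.7, 0.6, -2.9]
gripper_width: 0.0412
t: 28.0
tcp_pos: [0.5393, -0.2715, 0.0993]
tool_rot: [3.136, 0.002, 1.532]
ft_force: [1.3, 0.4, -2.1]
gripper_width: 0.0415
t: 28.3
tcp_pos: [0.5398, -0.2719, 0.1001]
tool_rot: [3.135, 0.002, 1.532]
ft_force: [0.2, -0.2, -0.2]
gripper_width: 0.0547
t: 28.8
tcp_pos: [0.5382, -0.2712, 0.2322]
tool_rot: [3.136, 0.001, 1.532]
ft_force: [1.0, -1.0, -0.4]
gripper_width: 0.0548
[(0.74, [0.544, -0.268, 0.105]), (0.62, [0.47, -0.257, 0.104]), (0.48, [0.424, -0.009, 0.002]), (0.22, [0.503, 0.352, -0.004])]
shift [ 6.19 -3.09  2.7 ] turn [-0.   -0.01  2.04]
```

Now the aged portion.

```bash
python3 -m handwheel '1 -.4 0 0 0 1;1 -.4 0 0 0 1;1 -.4 0 0 0 0;1 -.4 0 0 0 0;1 -.3 0 0 0 0;1 -.2 .6 0 0 0;0 0 1 0 0 0;0 0 0 0 0 0' 70; python3 p.py w9 | grep -v 'top 0.048';python3 -c "
from h import *
go([.423,-.016,-.01],[np.pi,0,np.deg2rad(75.5)])"
```

```text
t: 29.7
tcp_pos: [0.495, -0.0109, 0.1509]
tool_rot: [-3.128, -0.0, 1.312]
ft_force: [-0.3, 0.1, -0.4]
gripper_width: 0.0698
n 4329 box [151 135  63 122] cen [ 0.423 -0.016  0.043] top 0.043 rect [109.  50.] tip [0.437 0.047] blunt [ 0.41  -0.058] base 77 len 108 dir 75.6 GRIP [ 0.42  -0.019]
n 483 box [305 341  39  23] cen [ 0.518 -0.193  0.038] top 0.035 rect [ 3. 39.] tip [ 0.479 -0.191] blunt [ 0.536 -0.194] base 6 len 57 dir 177.0 GRIP [ 0.496 -0.192]
[(0.8, [0.424, -0.007, -0.0])]
[ 0.498 -0.012  0.155] [-3.134e+00 -2.000e-03  1.310e+00] [-0.03  0.22 -0.17  1.19  0.    1.81]
shift [-0.59 -1.76  4.15] turn [-0.07 -0.02 -0.07]
```

```bash
python3 -m handwheel '-.3 -.9 .3 0 0 0;-.3 -.9 .6 0 0 0;0 0 .9 0 0 0;0 0 .7 0 0 0;0 0 0 0 0 0'; python3 -c "
from h import *
go([.421,-.018,-.008],[np.pi,0,np.deg2rad(75.5)])"
```

```text
t: 30.3
tcp_pos: [0.4269, -0.0208, 0.0614]
tool_rot: [3.136, -0.004, 1.302]
ft_force: [-0.4, 0.9, 0.0]
gripper_width: 0.0697
shift [ 0.02 -0.17  1.74] turn [ 0.06 -0.04 -0.15]
```

```bash
python3 -m handwheel '0 -.2 .6 0 0 -.1;0 -.05 .6 0 0 0;0 0 .3 0 0 0;0 0 0 0 0 0'; python3 -c "
from h import *
go([.421,-.018,-.008],[np.pi,0,np.deg2rad(75.5)])"
```

```text
t: 30.7
tcp_pos: [0.4262, -0.0212, 0.008]
tool_rot: [3.124, -0.006, 1.308]
ft_force: [-0.1, 0.2, 0.2]
gripper_width: 0.0701
shift [ 0.04 -0.15  0.4 ] turn [ 0.17 -0.06 -0.09]
```

```bash
python3 -m handwheel '.04 -.17 .25 .15 0 0;0 0 .2 0 0 0;0 0 0 0 0 0'; python3 -m handwheel '0 0 0 0 0 0;0 0 0 0 0 0;0 0 0 0 0 0;0 0 0 0 0 0;0 0 0 0 0 0' 10;  python3 -m handwheel '0 0 -.6 0 0 0;0 0 -.9 0 0 0;0 0 -.9 0 0 0;0 0 -.9 0 0 0;0 0 -1 0 0 0;0 0 -1 0 0 0'; python3 -c "
from h import *
go([.498,-.385,.2],[np.pi,0,np.deg2rad(88)])"
```

```text
t: 31.0
tcp_pos: [0.4241, -0.0186, -0.0075]
tool_rot: [3.135, -0.008, 1.306]
ft_force: [-0.4, 0.8, 0.2]
gripper_width: 0.0698
t: 31.5
tcp_pos: [0.4246, -0.0187, -0.0061]
tool_rot: [3.134, -0.008, 1.306]
ft_force: [0.4, -0.0, -2.6]
gripper_width: 0.0383
t: 32.1
tcp_pos: [0.4178, -0.0194, 0.2081]
tool_rot: [-3.136, -0.005, 1.307]
ft_force: [1.4, -0.6, -2.3]
gripper_width: 0.0378
shift [-8.3   4.32  0.14] turn [-0.05 -0.06 -2.19]
```

```bash
python3 -m handwheel '-1 .5 0 0 0 -.8;-1 .45 0 0 0 -.8;-1 .3 0 0 0 -.6;-1 .2 0 0 0 0;-1 .2 0 0 0 0;-1 .2 0 0 0 0;-1 .2 0 0 0 0;-1 .2 0 0 0 0'; python3 -c "
from h import *
print(manip.state()['gripper_width']);go([.498,-.385,.15],[np.pi,0,np.deg2rad(88)])"
```

```text
t: 32.9
tcp_pos: [0.4863, -0.3547, 0.2128]
tool_rot: [3.133, -0.007, 1.557]
ft_force: [1.1, -0.3, -0.9]
gripper_width: 0.0379
0.037926722833511076
shift [-0.76  0.29  1.57] turn [ 0.08 -0.07  0.2 ]
```

```bash
python3 -m handwheel '-.65 .25 .3 .08 -.07 .2;0 0 .8 0 0 0;0 0 .5 0 0 0;0 0 0 0 0 0'; python3 -c "
from h import *
go([.498,-.383,.098],[np.pi,0,np.deg2rad(88)])"
```

```text
t: 33.3
tcp_pos: [0.496, -0.3886, 0.1437]
tool_rot: [-3.14, 0.001, 1.529]
ft_force: [-0.2, 0.1, -2.3]
gripper_width: 0.0384
shift [0.14 0.05 1.14] turn [-0.02  0.01 -0.07]
```

```bash
python3 -m handwheel '.14 0.03 .5 0 0 0;0 0 .4 0 0 0;0 0 .1 0 0 0;0 0 .08 0 0 0;0 0 0 0 0 0';  python3 -m handwheel '0 0 .1 0 0 0;0 0 0 0 0 0'; python3 -c "
from h import *
go([.498,-.383,.098],[np.pi,0,np.deg2rad(88)])"
```

```text
t: 33.8
tcp_pos: [0.4983, -0.3827, 0.1029]
tool_rot: [-3.141, 0.001, 1.53]
ft_force: [-0.5, 0.0, -2.2]
gripper_width: 0.038
t: 34.0
tcp_pos: [0.4991, -0.3832, 0.1004]
tool_rot: [3.14, 0.003, 1.53]
ft_force: [0.4, -0.3, -1.6]
gripper_width: 0.038
shift [ 0.   -0.03  0.06] turn [ 0.02  0.03 -0.06]
```

```bash
python3 -m handwheel '0 0 .1 0 0 0;0 0 0 0 0 0'; python3 -m handwheel '0 0 0 0 0 0;0 0 0 0 0 0;0 0 0 0 0 0' 55; python3 -m handwheel '0 0 -.4 0 0 0;0 0 -.8 0 0 0;0 0 -1 0 0 0;0 0 -1 0 0 0;.0 0 -1 0 0 0;0 0 0 0 0 0'; python3 b.py w10 portion_a tray_floor tray_bar; python3 -c "
from h import *
for c in ('side','scene'):
  im=shot(c);print([(round(r['score'],2),w(im,r['centre']).round(3).tolist()) for r in manip.mark_of(c,'portion_a')])
go([.507,-.145,.15],[np.pi,0,0])"
```

```text
t: 34.2
tcp_pos: [0.4998, -0.3839, 0.0979]
tool_rot: [3.138, 0.004, 1.53]
ft_force: [-0.2, 0.6, -1.5]
gripper_width: 0.0382
t: 34.5
tcp_pos: [0.5002, -0.3843, 0.0985]
tool_rot: [3.136, 0.005, 1.53]
ft_force: [0.5, 0.4, 0.0]
gripper_width: 0.0549
t: 35.1
tcp_pos: [0.4983, -0.3826, 0.2708]
tool_rot: [3.14, 0.003, 1.53]
ft_force: [0.0, 0.4, 0.3]
gripper_width: 0.0552
portion_a 0.84 [ 0.466 -0.258  0.104] [320.0, 54.0]
portion_a 0.77 [ 0.535 -0.263  0.1  ] [434.0, 59.0]
portion_a 0.76 [ 0.495 -0.372  0.105] [377.0, 240.0]
tray_floor 0.55 [ 0.498 -0.306  0.106] [377.0, 134.0]
[(0.78, [0.541, -0.268, 0.098]), (0.66, [0.47, -0.258, 0.104]), (0.59, [0.501, -0.37, 0.104])]
[(0.7, [0.498, -0.374, 0.104]), (0.67, [0.467, -0.257, 0.104]), (0.44, [0.541, -0.268, 0.105])]
shift [5.9  0.04 2.86] turn [-0.07  0.03 14.61]
```

View pics/w10.png

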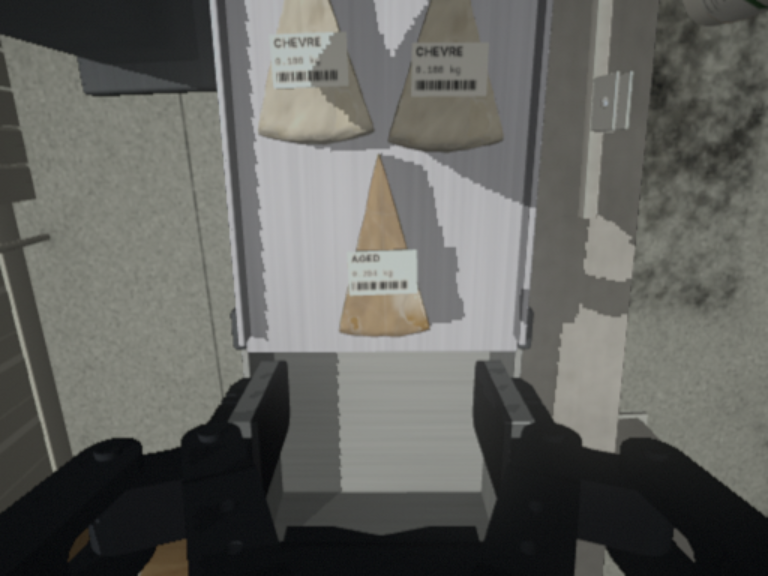

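```bash
python3 -m handwheel '1 0 0 0 0 0;1 0 0 0 0 0;1 .1 0 0 0 0;1 .1 .2 0 0 0;1 .1 .5 0 0 0;.9 0 .8 0 0 0;0 0 .8 0 0 0;0 0 0 0 0 0' 65; python3 b.py w11 tray_bar portion_a; python3 -c "
from h import *
go([.508,-.145,.072],[np.pi,0,np.deg2rad(88)])"
```

```text
t: 36.3
tcp_pos: [0.516, -0.1371, 0.1648]
tool_rot: [-3.13, -0.005, 1.527]
ft_force: [-1.1, 0.4, 0.0]
gripper_width: 0.0648
tray_bar 0.93 [ 0.505 -0.145  0.113] [361.0, 328.0]
portion_a 0.94 [ 0.465 -0.258  0.108] [298.0, 529.0]
portion_a 0.77 [ 0.538 -0.264  0.102] [435.0, 527.0]
shift [-0.16 -0.26  2.44] turn [-0.04 -0.04 -0.1 ]
```

View pics/w11.png

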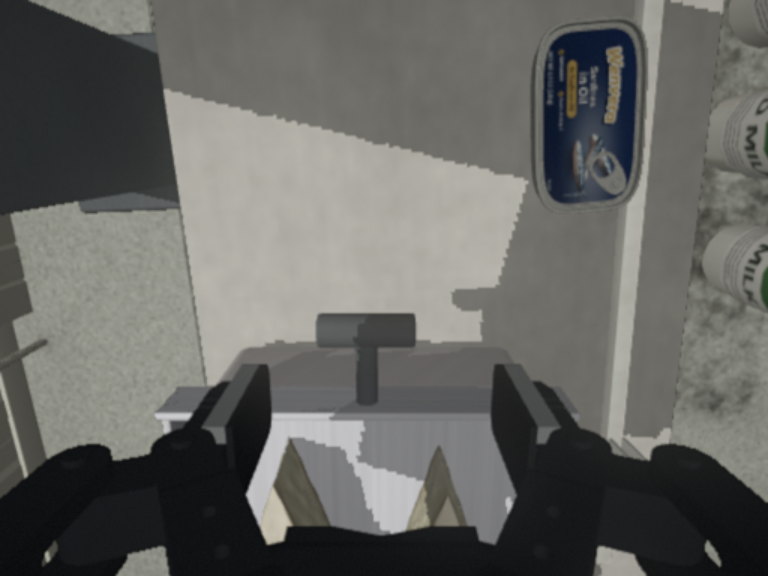

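```bash
python3 -m handwheel '-.16 -.3 .8 0 0 0;0 0 .7 0 0 0;0 0 0 0 0 0';  python3 -c "
from h import *
go([.5065,-.145,.072],[np.pi,0,np.deg2rad(88)])"
```

```text
t: 36.75
tcp_pos: [0.5105, -0.1489, 0.1141]
tool_rot: [3.136, -0.001, 1.521]
ft_force: [-0.2, 0.6, 0.3]
gripper_width: 0.0654
shift [ 0.09 -0.11  1.05] turn [ 0.05 -0.01 -0.14]
```

```bash
python3 -m handwheel '.1 -.12 .5 0 0 -.1;.03 -.02 .45 0 0 0;0 0 .1 0 0 0;0 0 0 0 0 0';  python3 -c "
from h import *
go([.5065,-.145,.072],[np.pi,0,np.deg2rad(88)])"; python3 -m handwheel '0 0 0 0 0 0;0 0 0 0 0 0;0 0 0 0 0 0;0 0 0 0 0 0;0 0 0 0 0 0' 0; python3 -c "
import numpy as np
for t in np.arange(0,.91,.1): print(round(t,1),((295.6*(np.cos(t+.061)-np.cos(.061)))/40).round(2),((295.6*(np.sin(t+.061)-np.sin(.061)))/40).round(2))"
```

```text
t: 37.15
tcp_pos: [0.5107, -0.1477, 0.0795]
tool_rot: [3.126, 0.002, 1.528]
ft_force: [-0.6, 1.1, 0.7]
gripper_width: 0.0654
shift [ 0.06 -0.11  0.19] turn [ 0.15  0.02 -0.08]
t: 37.65
tcp_pos: [0.5087, -0.1483, 0.0838]
tool_rot: [3.129, 0.002, 1.527]
ft_force: [-1.2, 0.7, -5.2]
gripper_width: 0.0423
0.0 0.0 0.0
0.1 -0.08 0.73
0.2 -0.24 1.46
0.3 -0.46 2.16
0.4 -0.76 2.84
0.5 -1.12 3.48
0.6 -1.54 4.09
0.7 -2.02 4.65
0.8 -2.56 5.15
0.9 -3.14 5.61
```

```bash
python3 -m handwheel '0 0 0 0 0 0;0 0 0 0 0 0;.06 -.08 .25 .1 0 0;0 0 .15 0 0 0;0 0 0.05 0 0 0;0 0 0 0 0 0' 65;  python3 -m handwheel '0 0 0 0 0 0;0 0 0 0 0 0;0 0 0 0 0 0;0 0 0 0 0 0;0 0 0 0 0 0' 0; python3 -c "
from h import *
s=manip.state();print(s['q'])"
```

```text
t: 38.25
tcp_pos: [0.5078, -0.1462, 0.0655]
tool_rot: [3.136, 0.003, 1.526]
ft_force: [0.1, -0.3, 0.3]
gripper_width: 0.0652
t: 38.75
tcp_pos: [0.5087, -0.1462, 0.0658]
tool_rot: [3.135, 0.003, 1.527]
ft_force: [0.7, -0.1, 0.1]
gripper_width: 0.0431
[-0.2791006   0.32681598 -0.26898784  0.96740019 -0.00135119  1.33586595]
```

```bash
python3 -m handwheel '-.03 0 -.36 0 0 0;-.05 0 -.37 0 0 0;-.07 0 -.37 0 0 0;-.09 0 -.36 0 0 0;-.1 0 -.35 0 0 0;-.12 0 -.35 0 0 0;-.14 0 -.34 0 0 0;0 0 0 0 0 0'; python3 -c "
from h import *
s=manip.state();z=(s['tcp_pos'][2]-.0658);y=s['tcp_pos'][1]+.1462
for t in (np.arcsin(z/.2956+np.sin(.061))-.061,): print('theta',t,'y should',.2956*(np.cos(t+.061)-np.cos(.061)),'is',y)"
```

```text
t: 39.55
tcp_pos: [0.5077, -0.1691, 0.1655]
tool_rot: [3.136, -0.002, 1.527]
ft_force: [0.8, 0.1, -6.2]
gripper_width: 0.043
theta 0.3487742748184976 y should -0.023922701441887153 is -0.02287578458578482
```

```bash
python3 -m handwheel '-.17 0 -.34 0 0 0;-.18 0 -.33 0 0 0;-.2 0 -.32 0 0 0;-.21 0 -.31 0 0 0;-.23 0 -.3 0 0 0;-.24 0 -.29 0 0 0;0 0 0 0 0 0'
cat > th.py <<'E'
from h import *
s=manip.state();z=(s['tcp_pos'][2]-.0658);y=s['tcp_pos'][1]+.1462
t=np.arcsin(z/.2956+np.sin(.061))-.061; print('theta',t,'y should',.2956*(np.cos(t+.061)-np.cos(.061)),'is',y)
im=shot('side');print([(round(r['score'],2),w(im,r['centre']).round(3).tolist()) for r in manip.mark_of('side','portion_a')])
E
python3 th.py
```

```text
t: 40.25
tcp_pos: [0.5058, -0.2122, 0.2365]
tool_rot: [3.139, -0.018, 1.532]
ft_force: [1.1, 3.1, -2.7]
gripper_width: 0.043
theta 0.6312840640777166 y should -0.06750024937727678 is -0.06601892305820373
[]
```

```bash
python3 -m handwheel '-.26 0 -.28 0 0 0;-.27 0 -.26 0 0 0;-.28 0 -.26 0 0 0;-.29 0 -.25 0 0 0;-.3 0 -.23 0 0 0;-.15 0 -.1 0 0 0;0 0 0 0 0 0;0 0 0 0 0 0';python3 th.py;python3 -m handwheel '0 0 0 0 0 0;0 0 0 0 0 0;0 0 0 0 0 0;0 0 0 0 0 0;0 0 0 0 0 0;0 0 0 0 0 0;0 0 0 0 0 0;0 0 0 0 0 0'; python3 -c "
from h import *
im=shot('side');a=im['pixels'][100:240,230:370,::-1];b=shot('scene')['pixels'][110:250,210:350,::-1]
cv2.imwrite('pics/s12.png',cv2.resize(np.hstack([a,b]),None,fx=2.8,fy=2.8))"
```

```text
t: 41.15
tcp_pos: [0.5036, -0.265, 0.2864]
tool_rot: [-3.141, -0.034, 1.539]
ft_force: [-0.8, 4.5, 0.6]
gripper_width: 0.0431
theta 0.8786194152367699 y should -0.12061802816509906 is -0.11880644456103678
[(0.64, [0.441, -0.553, 0.058])]
t: 42.05
tcp_pos: [0.5037, -0.2641, 0.2857]
tool_rot: [-3.141, -0.034, 1.54]
ft_force: [0.4, 3.7, 0.7]
gripper_width: 0.043
```

View pics/s12.png

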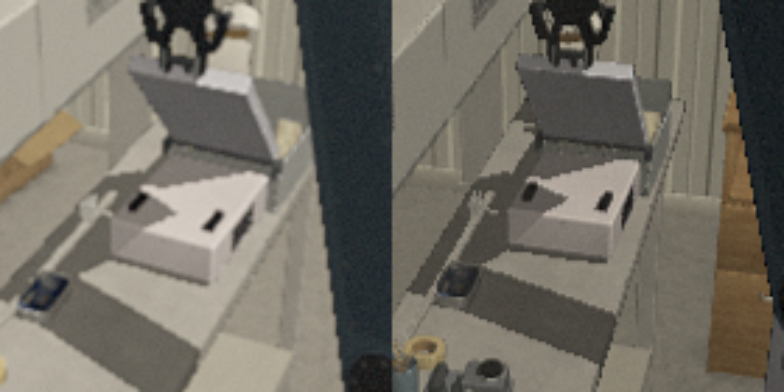

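```bash
python3 -m handwheel '.3 0 .22 0 0 0;.3 0 .23 0 0 0;.28 0 .25 0 0 0;.28 0 .26 0 0 0;.27 0 .26 0 0 0;.26 0 .28 0 0 0;0 0 0 0 0 0';python3 th.py; python3 b.py w13 portion_a
```

```text
t: 42.85
tcp_pos: [0.506, -0.2029, 0.2239]
tool_rot: [-3.139, -0.014, 1.535]
ft_force: [-0.6, 8.6, 6.2]
gripper_width: 0.043
theta 0.5773129032583753 y should -0.05765321342323777 is -0.05669248092176418
[(0.57, [0.481, -0.575, 0.038])]
```

```bash
python3 -m handwheel '.23 0 .3 0 0 0;.21 0 .31 0 0 0;.2 0 .32 0 0 0;.18 0 .33 0 0 0;.16 0 .34 0 0 0;0 0 0 0 0 0';python3 th.py; python3 -c "
from h import *
im=shot('scene');print([(round(r['score'],2),w(im,r['centre']).round(3).tolist()) for r in manip.mark_of('scene','portion_a')])"
```

```text
t: 43.65
tcp_pos: [0.5074, -0.1681, 0.1608]
tool_rot: [-3.141, -0.005, 1.531]
ft_force: [0.8, 5.8, 1.2]
gripper_width: 0.0427
theta 0.3314468204467131 y should -0.021922889491601805 is -0.021884083954377714
[(0.67, [0.499, -0.444, -0.002]), (0.56, [0.548, -0.493, 0.048]), (0.55, [0.479, -0.572, 0.042]), (0.48, [0.5, -0.584, 0.046]), (0.46, [0.507, -0.167, 0.206])]
[(0.67, [0.479, -0.571, 0.042])]
```

```bash
python3 -m handwheel '.14 0 .35 0 0 0;.12 0 .35 0 0 0;.1 0 .35 0 0 0;.08 0 .36 0 0 0;.06 0 .36 0 0 0;.04 0 .3 0 0 0;.02 0 .2 0 0 0;0 0 0 0 0 0';python3 -m handwheel '0 0 .1 0 0 0;0 0 0 0 0 0'
```

```text
t: 44.65
tcp_pos: [0.5083, -0.1484, 0.0706]
tool_rot: [3.14, -0.001, 1.529]
ft_force: [-0.1, 5.5, -0.7]
gripper_width: 0.0431
t: 44.85
tcp_pos: [0.5084, -0.1483, 0.0686]
tool_rot: [3.139, -0.001, 1.529]
ft_force: [-1.4, 3.7, -0.8]
gripper_width: 0.0427
```

```bash
python3 -m handwheel '0.03 0 .08 0 0 0;0 0 0 0 0 0'; python3 -m handwheel '0 0 0 0 0 0;0 0 0 0 0 0;0 0 0 0 0 0' 65; python3 -m handwheel '0 0 -.6 0 0 0;0 0 -1 0 0 0;0 0 -1 0 0 0;0 0 -1 0 0 0;0 0 -1 0 0 0;-1 0 -.3 0 0 0;-1 0 0 0 0 0;-1 0 0 0 0 0'; python3 -m handwheel '-1 0 0 0 0 0;-1 0 0 0 0 0;-1 0 0 0 0 0;-1 0 0 0 0 0;0 0 0 0 0 0'; python3 b.py w14 portion_a tray_bar tray_floor; python3 -c "
from h import *
for c in ('side','scene'):
  im=shot(c)
  for n in ('portion_a','lever_bar','tray_bar','tape','tin','pot'): print(c,n,[(round(r['score'],2),w(im,r['centre']).round(3).tolist()) for r in manip.mark_of(c,n)])"
```

```text
t: 45.05
tcp_pos: [0.5085, -0.1485, 0.0689]
tool_rot: [3.137, 0.001, 1.529]
ft_force: [-0.8, 8.7, -0.3]
gripper_width: 0.0429
t: 45.35
tcp_pos: [0.5094, -0.1502, 0.0704]
tool_rot: [3.135, 0.004, 1.527]
ft_force: [0.9, -0.5, -0.7]
gripper_width: 0.0652
t: 46.15
tcp_pos: [0.5033, -0.2703, 0.2754]
tool_rot: [3.135, 0.007, 1.533]
ft_force: [0.7, -0.6, -0.5]
gripper_width: 0.0652
t: 46.65
tcp_pos: [0.4953, -0.4426, 0.2757]
tool_rot: [3.135, 0.01, 1.529]
ft_force: [-0.1, 0.6, -0.6]
gripper_width: 0.0649
portion_a 0.9 [ 0.495 -0.586  0.046] [387.0, 401.0]
portion_a 0.7 [ 0.547 -0.489  0.048] [447.0, 291.0]
portion_a 0.63 [ 0.475 -0.574  0.043] [363.0, 387.0]
tray_floor 0.86 [ 0.498 -0.312  0.106] [377.0, 38.0]
side portion_a [(0.6, [0.496, -0.588, 0.046]), (0.55, [0.55, -0.49, 0.048]), (0.54, [0.484, -0.575, 0.044])]
side lever_bar [(0.53, [0.515, 0.407, 0.187]), (0.29, [0.639, 0.214, -0.005])]
side tray_bar [(0.89, [0.508, -0.144, 0.114])]
side tape [(0.71, [0.635, 0.121, -0.0]), (0.26, [0.498, -0.588, 0.048])]
side tin [(0.56, [0.637, -0.058, -0.005])]
side pot [(0.52, [0.639, 0.215, -0.005])]
scene portion_a [(0.69, [0.476, -0.573, 0.041])]
scene lever_bar [(0.58, [0.518, 0.404, 0.189])]
scene tray_bar [(0.6, [0.507, -0.144, 0.115])]
scene tape [(0.68, [0.636, 0.121, -0.004])]
scene tin [(0.81, [0.64, -0.058, -0.0])]
scene pot [(0.63, [0.637, 0.218, -0.0])]
```

View pics/w14.png

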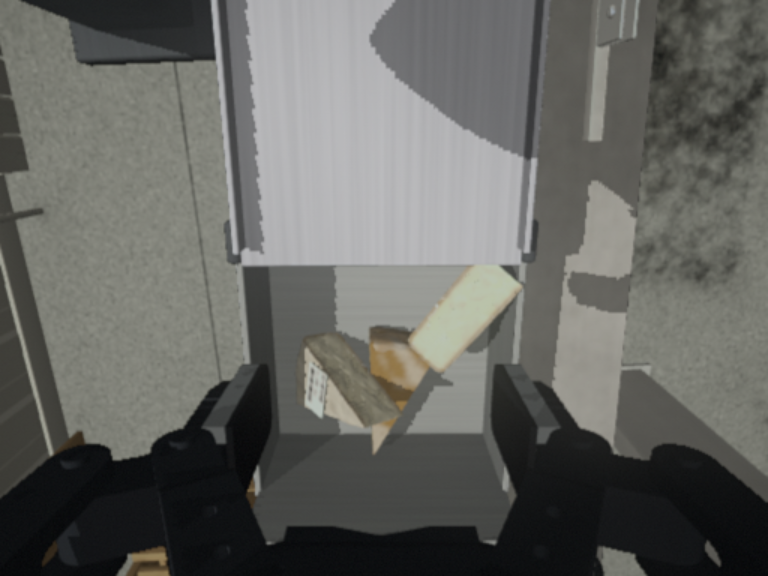

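```bash
python3 -m handwheel '0 0 0 0 0 0;0 0 0 0 0 0'; python3 -c "
from h import *
print(manip.sign_off())"
```

```text
t: 47.75
tcp_pos: [0.4963, -0.4379, 0.2774]
tool_rot: [3.134, 0.009, 1.533]
ft_force: [0.2, 0.8, 0.9]
gripper_width: 0.065
the job is handed in; nothing more can be done
None
```

The job is done and handed in at about 48 s.

- **Breaker:** I pressed the test button and the lever dropped. I then lifted the lever fully up.
- **Portions:** I found three on the counter (two chevre, one aged); the cameras showed no fourth. All three lay flat on the tray before I lifted it. I tipped it to about 0.88 rad, then lowered and released it.

**Last checks:**
- The wrist picture shows all three portions in the bin and the tray empty.
- The tray handle is at 0.115 m, so the tray is down.
- The lever bar is at about 0.19 m, so the lever is up.
- The tape, tin and pot are where they stood.
- The gripper is clear and feels no force.

**Disagreements:**
- The finger ends sat about 25 mm higher than the reported TCP. My first button presses therefore did not reach it, and I allowed for the offset from then on.
- My first grip on the tray handle was too shallow, so I let go and gripped it again lower before lifting.
- In the last scene-camera look the network reported only one portion; the side and wrist cameras both found all three.

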